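Refill the bead bowl on the hall console

TASK

Refill the bowl on the hall console: lift the divider out of the bead tray and slide it upright, fully home, into the slot of the holder block, then scoop every last bead out of the tray into the bowl. Move the beads with the scoop, never touching one in the tray with the fingers (a bead spilt on the table may be picked up by hand), and finish by laying the empty scoop flat on the floor of the empty tray, with its handle out over the near end. Keep the bowl upright and leave the glass candle alone.

Things in the scene. Friction and masses are not known exactly. Their poses are not given: they have to be found in the camera images.
- tray: Low open wooden tray, fixed. Outside 252 (x) x 94 (y) x 36 mm, far end wall 56 high; inside 240 x 82, floor 4 thick, walls upright, 6 thick. Origin: centre of the underside; x points away from the robot (within 10 deg). Each long wall has a 12 mm wide notch in its top at x = -25 mm, down to z 22, for the divider. At the start the beads lie between divider and far (+x) wall; the near part is empty.
- divider: Loose flat upright light-wood board, 8 mm thick (x), 60 g. Origin: centre of its bottom edge. Lower part 76 mm wide (y), z 0 to 16 mm; ears 104 wide, z 16 to 34, resting in the tray's notches; grip tab 36 wide, z 34 to 76. At the start it hangs across the tray, its underside 6 mm above the table, and is drawn straight up.
- holder: Dark wooden block fixed to the table, 80 (x) x 150 (y) x 44 mm high, with one straight slot in its top along its y through the middle: 12 mm wide (x), 112 mm long (y), 30 mm deep, vertical walls, no chamfer. Origin: centre of its underside.
- slot (a point): Centre of the floor of the holder's slot, 14 mm above the table; the divider's origin comes here when it is fully home. Axes as the holder's.
- scoop: Loose brass scoop, flat on the table, 160 g. x points to the open nose, away from the robot at the start (within 15 deg). Origin: on the pan's underside. Pan x -30 to 20, 74 (y) mm wide; slippery floor 2.5 thick, square lip at x 20; sides 24 high to x 0, 13.5 to x 12; back 28 high. Post (x -40 to -30, 79 high) with level rubber handle 16 wide, 18 high, x -140 to -30, axis at z 70.
- handle (a point): Middle of the scoop's handle: 85 mm behind (-x) and 70 mm above the scoop's origin. Axes as the scoop's.
- bowl: Loose round glazed bowl, rim diameter 170 mm, height 60 mm, 0.6 kg. Origin: centre of its underside; stands on the table.
- bead1: Loose turned wooden bead, lacquered and slippery, 21 mm diameter, 20 mm high, both ends bevelled (5 mm) to 11 mm flats, about 12 g. Origin: centre of one flat end, so its middle is 10 mm along its z. May be absent.
- bead2: Loose turned wooden bead, lacquered and slippery, 21 mm diameter, 20 mm high, both ends bevelled (5 mm) to 11 mm flats, about 12 g. Origin: centre of one flat end, so its middle is 10 mm along its z. May be absent.
- bead3: Loose turned wooden bead, lacquered and slippery, 21 mm diameter, 20 mm high, both ends bevelled (5 mm) to 11 mm flats, about 12 g. Origin: centre of one flat end, so its middle is 10 mm along its z. May be absent.
- bead4: Loose turned wooden bead, lacquered and slippery, 21 mm diameter, 20 mm high, both ends bevelled (5 mm) to 11 mm flats, about 12 g. Origin: centre of one flat end, so its middle is 10 mm along its z. May be absent.
- bead5: Loose turned wooden bead, lacquered and slippery, 21 mm diameter, 20 mm high, both ends bevelled (5 mm) to 11 mm flats, about 12 g. Origin: centre of one flat end, so its middle is 10 mm along its z. May be absent.
- bead6: Loose turned wooden bead, lacquered and slippery, 21 mm diameter, 20 mm high, both ends bevelled (5 mm) to 11 mm flats, about 12 g. Origin: centre of one flat end, so its middle is 10 mm along its z. May be absent.
- bead7: Loose turned wooden bead, lacquered and slippery, 21 mm diameter, 20 mm high, both ends bevelled (5 mm) to 11 mm flats, about 12 g. Origin: centre of one flat end, so its middle is 10 mm along its z. May be absent.
- bead8: Loose turned wooden bead, lacquered and slippery, 21 mm diameter, 20 mm high, both ends bevelled (5 mm) to 11 mm flats, about 12 g. Origin: centre of one flat end, so its middle is 10 mm along its z. May be absent.
- bead9: Loose turned wooden bead, lacquered and slippery, 21 mm diameter, 20 mm high, both ends bevelled (5 mm) to 11 mm flats, about 12 g. Origin: centre of one flat end, so its middle is 10 mm along its z. May be absent.
- bead10: Loose turned wooden bead, lacquered and slippery, 21 mm diameter, 20 mm high, both ends bevelled (5 mm) to 11 mm flats, about 12 g. Origin: centre of one flat end, so its middle is 10 mm along its z. May be absent.
- bead11: Loose turned wooden bead, lacquered and slippery, 21 mm diameter, 20 mm high, both ends bevelled (5 mm) to 11 mm flats, about 12 g. Origin: centre of one flat end, so its middle is 10 mm along its z. Always there.
- bead12: Loose turned wooden bead, lacquered and slippery, 21 mm diameter, 20 mm high, both ends bevelled (5 mm) to 11 mm flats, about 12 g. Origin: centre of one flat end, so its middle is 10 mm along its z. Always there.
- candle: Bystander: round amber glass candle, 80 mm diameter, 99 mm high, standing on the table beyond the work. Origin: centre of its underside.
Mind the look-alikes: they are no part of the job. Several things look just like the holder: the one meant starts nearest to the robot's base. There is more than one size of the divider; the job needs the smaller.

How it is judged (in metres and radians):
On the way, in this order (a step that is already met when the one before it is completed fails the run):
1. the divider stands fully home in the holder's slot, let go (z of divider in the frame of slot below 0.006 m and horizontal distance between divider and slot below 0.015 m and angle between the x axis of divider and the x axis of holder, either way round below 0.2 rad and angle between divider's own z axis and vertical below 0.2 rad and contact force between the fingers and divider below 0.3 N), for 0.2 s.
2. at least one bead is carried in the raised scoop (z of scoop in the frame of tray above 0.05 m and ((x of bead1 in the frame of scoop between -0.035 and 0.035 m and y of bead1 in the frame of scoop between -0.042 and 0.042 m and z of bead1 in the frame of scoop between -0.005 and 0.05 m) or (x of bead2 in the frame of scoop between -0.035 and 0.035 m and y of bead2 in the frame of scoop between -0.042 and 0.042 m and z of bead2 in the frame of scoop between -0.005 and 0.05 m) or (x of bead3 in the frame of scoop between -0.035 and 0.035 m and y of bead3 in the frame of scoop between -0.042 and 0.042 m and z of bead3 in the frame of scoop between -0.005 and 0.05 m) or (x of bead4 in the frame of scoop between -0.035 and 0.035 m and y of bead4 in the frame of scoop between -0.042 and 0.042 m and z of bead4 in the frame of scoop between -0.005 and 0.05 m) or (x of bead5 in the frame of scoop between -0.035 and 0.035 m and y of bead5 in the frame of scoop between -0.042 and 0.042 m and z of bead5 in the frame of scoop between -0.005 and 0.05 m) or (x of bead6 in the frame of scoop between -0.035 and 0.035 m and y of bead6 in the frame of scoop between -0.042 and 0.042 m and z of bead6 in the frame of scoop between -0.005 and 0.05 m) or (x of bead7 in the frame of scoop between -0.035 and 0.035 m and y of bead7 in the frame of scoop between -0.042 and 0.042 m and z of bead7 in the frame of scoop between -0.005 and 0.05 m) or (x of bead8 in the frame of scoop between -0.035 and 0.035 m and y of bead8 in the frame of scoop between -0.042 and 0.042 m and z of bead8 in the frame of scoop between -0.005 and 0.05 m) or (x of bead9 in the frame of scoop between -0.035 and 0.035 m and y of bead9 in the frame of scoop between -0.042 and 0.042 m and z of bead9 in the frame of scoop between -0.005 and 0.05 m) or (x of bead10 in the frame of scoop between -0.035 and 0.035 m and y of bead10 in the frame of scoop between -0.042 and 0.042 m and z of bead10 in the frame of scoop between -0.005 and 0.05 m) or (x of bead11 in the frame of scoop between -0.035 and 0.035 m and y of bead11 in the frame of scoop between -0.042 and 0.042 m and z of bead11 in the frame of scoop between -0.005 and 0.05 m) or (x of bead12 in the frame of scoop between -0.035 and 0.035 m and y of bead12 in the frame of scoop between -0.042 and 0.042 m and z of bead12 in the frame of scoop between -0.005 and 0.05 m))), for 0.3 s.
At the end, for the whole second after the job is handed in: Every bead lies at rest in the upright bowl; the divider is upright, within 6 mm of the slot's floor; the scoop lies flat (0.1 rad) on the tray's floor, within 75 mm lengthwise and 30 mm sideways of its centre and 0.3 rad of its line, handle to the near end (horizontal distance between each of bead1, bead2, bead3, bead4, bead5, bead6, bead7, bead8, bead9, bead10, bead11, bead12 and bowl below 0.075 m and z of bead1 in the frame of bowl between 0 and 0.06 m and linear speed of each of bead1, bead2, bead3, bead4, bead5, bead6, bead7, bead8, bead9, bead10, bead11, bead12 below 0.05 m/s and z of bead2 in the frame of bowl between 0 and 0.06 m and z of bead3 in the frame of bowl between 0 and 0.06 m and z of bead4 in the frame of bowl between 0 and 0.06 m and z of bead5 in the frame of bowl between 0 and 0.06 m and z of bead6 in the frame of bowl between 0 and 0.06 m and z of bead7 in the frame of bowl between 0 and 0.06 m and z of bead8 in the frame of bowl between 0 and 0.06 m and z of bead9 in the frame of bowl between 0 and 0.06 m and z of bead10 in the frame of bowl between 0 and 0.06 m and z of bead11 in the frame of bowl between 0 and 0.06 m and z of bead12 in the frame of bowl between 0 and 0.06 m and z of divider in the frame of slot below 0.006 m and horizontal distance between divider and slot below 0.015 m and angle between the x axis of divider and the x axis of holder, either way round below 0.2 rad and angle between divider's own z axis and vertical below 0.2 rad and x of scoop in the frame of tray between -0.075 and 0.075 m and y of scoop in the frame of tray between -0.03 and 0.03 m and z of scoop in the frame of tray between 0 and 0.01 m and angle between scoop's own z axis and vertical below 0.1 rad and angle between the x axis of scoop and the x axis of tray, either way round below 0.3 rad and linear speed of each of scoop, bowl below 0.02 m/s and angle between bowl's own z axis and vertical below 0.15 rad and height (world z) of bowl below 0.01 m and x of handle in the frame of tray below -0.01 m); the robot touches nothing.
It fails at once if the fingers touch a bead that lies in the tray ((contact force between the fingers and bead1 above 0.3 N and x of bead1 in the frame of tray between -0.125 and 0.125 m and y of bead1 in the frame of tray between -0.045 and 0.045 m and z of bead1 in the frame of tray between -0.01 and 0.04 m) or (contact force between the fingers and bead2 above 0.3 N and x of bead2 in the frame of tray between -0.125 and 0.125 m and y of bead2 in the frame of tray between -0.045 and 0.045 m and z of bead2 in the frame of tray between -0.01 and 0.04 m) or (contact force between the fingers and bead3 above 0.3 N and x of bead3 in the frame of tray between -0.125 and 0.125 m and y of bead3 in the frame of tray between -0.045 and 0.045 m and z of bead3 in the frame of tray between -0.01 and 0.04 m) or (contact force between the fingers and bead4 above 0.3 N and x of bead4 in the frame of tray between -0.125 and 0.125 m and y of bead4 in the frame of tray between -0.045 and 0.045 m and z of bead4 in the frame of tray between -0.01 and 0.04 m) or (contact force between the fingers and bead5 above 0.3 N and x of bead5 in the frame of tray between -0.125 and 0.125 m and y of bead5 in the frame of tray between -0.045 and 0.045 m and z of bead5 in the frame of tray between -0.01 and 0.04 m) or (contact force between the fingers and bead6 above 0.3 N and x of bead6 in the frame of tray between -0.125 and 0.125 m and y of bead6 in the frame of tray between -0.045 and 0.045 m and z of bead6 in the frame of tray between -0.01 and 0.04 m) or (contact force between the fingers and bead7 above 0.3 N and x of bead7 in the frame of tray between -0.125 and 0.125 m and y of bead7 in the frame of tray between -0.045 and 0.045 m and z of bead7 in the frame of tray between -0.01 and 0.04 m) or (contact force between the fingers and bead8 above 0.3 N and x of bead8 in the frame of tray between -0.125 and 0.125 m and y of bead8 in the frame of tray between -0.045 and 0.045 m and z of bead8 in the frame of tray between -0.01 and 0.04 m) or (contact force between the fingers and bead9 above 0.3 N and x of bead9 in the frame of tray between -0.125 and 0.125 m and y of bead9 in the frame of tray between -0.045 and 0.045 m and z of bead9 in the frame of tray between -0.01 and 0.04 m) or (contact force between the fingers and bead10 above 0.3 N and x of bead10 in the frame of tray between -0.125 and 0.125 m and y of bead10 in the frame of tray between -0.045 and 0.045 m and z of bead10 in the frame of tray between -0.01 and 0.04 m) or (contact force between the fingers and bead11 above 0.3 N and x of bead11 in the frame of tray between -0.125 and 0.125 m and y of bead11 in the frame of tray between -0.045 and 0.045 m and z of bead11 in the frame of tray between -0.01 and 0.04 m) or (contact force between the fingers and bead12 above 0.3 N and x of bead12 in the frame of tray between -0.125 and 0.125 m and y of bead12 in the frame of tray between -0.045 and 0.045 m and z of bead12 in the frame of tray between -0.01 and 0.04 m)).
It fails at once if the bowl is tipped (angle between bowl's own z axis and vertical above 0.6 rad).
It fails at once if the candle is disturbed (distance of candle from where it was at the start of the episode above 0.02 m or angle between candle's own z axis and vertical above 0.3 rad).
Of bead1, bead2, bead3, bead4, bead5, bead6, bead7, bead8, bead9, bead10 only 7 to 10 are there at a start; the rules pass over those that are not, and their reading is None.
At some moment in a run one of bowl may be knocked a few centimetres aside while the robot is not near it.
It also fails if it takes over 208 s, if anything falls off the work surface, if the arm or the gripper's body presses on something with over 40 N, if the wrist force passes 120 N, or if a joint passes its speed limit or range.

ROBOT

A 6-joint arm with a two-finger parallel gripper is mounted at the origin on the work surface. World frame = base frame: x ahead of the robot, y to its left, z up, the work surface at z = 0. Lengths are in mm, angles in rad, forces in N, time in s.
With the tool pointing down it reaches from about 400 to 925 mm from the base axis. Payload 12.5 kg.
Tool frame: the origin (TCP) lies at the very end of the fingers, on their centre line; the grasp point (between the pads) lies 19 mm behind it (env.grasp_offset is the distance from the TCP to the grasp point, in mm); z points along the fingers, y is the direction in which the jaws open and shut (so a half turn about z gives the same grasp; the last joint's range is limited). The gripper opens to 95 mm and grips with 3 to 60 N. Pads are 20 mm wide; open, the fingers measure 119 mm over their backs; the gripper's body (75 mm by 180 mm) begins 59 mm behind the grasp point.
Start: joints at [-0.106, 0.491, 1.559, -0, 1.092, -0.106], TCP at [625.017, 0.021, 214.661] pointing down, gripper open.
Joint ranges: [-3.1, 3.1], [-0.84, 2.19], [0.05, 2.79], [-1.13, 4.28], [0.06, 2.93], [-2.69, 2.69]. Speed limits (rad/s): [2.22, 2.22, 2.79, 3.14, 3.14, 3.14].

INTERFACE

Orientations are given as [roll, pitch, yaw] about the fixed x, y, z axes, in that order (R = Rz(yaw) Ry(pitch) Rx(roll)).
In Python, from cell import env gives the robot as it stands. The module is installed in compiled form; this text tells all that it offers.
- The arm moves only by the shell command python3 -m pendant 'ROWS'. ROWS is JSON, one flat list of numbers, 5 for each row, row after row: the shift along the tool's x, y, z as a fraction of full scale, then the turn about the tool's z as a fraction of full scale, then the gripper's target within -1 to 1 (shut at 1, half-way at 0, fully open at -1). In form: [x, y, z, turn, grip, x, y, z, turn, grip, ...]. A call has 1 to 10 rows; each row shifts and turns the commanded pose from where the row before left it, along the tool's axes as they then stand; what a row does not reach is not made up. Full scale, the value 1, is 0.4 m for a shift and 180 degrees for a turn. A row lasts 1/8 s, in which the tool goes at most 62.5 mm and 10.7 degrees, less where a joint would pass 70% of its speed; a pose out of reach is approached as far as the arm can. A call with a number of a shift or a turn outside -1 to 1 is refused whole. A call with a gripper value outside its range is refused whole. The fingers move at their own pace and stop on an object; the grip force is fixed at half the most. Time passes only in rows, so rows that do not move let the fingers close. It gives the time, the measured TCP pose, the force and the opening at its end, in the units of the state.
- env.state(): the state, without advancing time (a new reading comes with each control period).
- env.read_camera(name): name is "scene" or "side" or "wrist"; returns the picture (400x640x3 uint8, red, green, blue); there is no depth.
- env.camera_model(name): a dict with "fx", "fy", "cx", "cy" (pixels), "view" (4x4, takes a point from world to camera coordinates); the wrist camera has in their place "tool_from_camera" (4x4, takes a point from camera to tool coordinates, whose origin is the TCP and whose axes are the flange's). Camera axes: x right, y down, z forward; pixel columns grow to the right and rows downward; lengths in mm; the calibration is good to about 2 mm. A picture is of the moment at which its call begins: read the wrist's pose just before it. camera_model takes no time and is no camera call.
- env.job_done(): hands the job in, once; it reports no verdict.
Trained networks look in the newest picture that a camera, given by its name, has taken for a name from the list of things; names that differ only in an ending like _2 or _b are one class to them, and where a whole thing is asked for, a point or a joint stands for the part that bears it (a point fixed in the world has none). Each returns a list of dicts, best first, with "confidence" (0 to 1); they miss things now and then, are a little off and sometimes report something else, mostly with a low value. They report only what shows in the picture. A call takes as long as a camera call. They do not tell look-alikes from the thing itself.
- env.masks_of(thing, camera): "region" (400x640 bool, what is visible of it).
- env.landmark_of(thing, camera): "xyz" ([x, y, z] in mm, in world coordinates, good to about 4 mm: a listed point, or the origin of a listed thing).
The state is a dict: "t": time; "joints": joint angles; "qvel": joint speeds; "tau": joint torques, N m; "eef_pos": TCP position; "tcp_rot": TCP orientation; "ft_force": force on the tool from outside, world axes, zero at the start; "moment": the same for the moment, N m; "opening": opening from 0.0 (shut) to 1.0 (fully open).
Only numpy, scipy, OpenCV 4.12 (cv2) and the standard library are available. Lean on these libraries where they do the work, as an engineer would, in place of code of your own. Each camera call takes 0.05 s, during which the arm holds its last target.

## Working session

There is one attempt and no reset: what is moved stays moved. The work goes in short steps, Python scripts to look and compute and a shell command to move; the robot and the scene stay as the last step left them, time stands still between calls to the robot, and variables do not carry over. Pictures are saved under pics/ and viewed, and the job is handed in when it is done.

```bash
ls; mkdir -p pics
cat > h.py <<'E'
import numpy as np, cv2
from cell import env
from scipy.spatial.transform import Rotation as R
def snap(cam,name):
    s=env.state(); im=env.read_camera(cam); cv2.imwrite(f'pics/{name}.png',im[:,:,::-1]); return im,s
def view(cam,s=None):
    m=env.camera_model(cam)
    if 'view' in m: return m,np.array(m['view'])
    s=s or env.state()
    T=np.eye(4);T[:3,:3]=R.from_euler('xyz',s['tcp_rot']).as_matrix();T[:3,3]=s['eef_pos']
    return m,np.linalg.inv(T@np.array(m['tool_from_camera']))
def proj(cam,p,s=None):
    m,V=view(cam,s); p=np.atleast_2d(p).astype(float); c=(V[:3,:3]@p.T).T+V[:3,3]
    return np.c_[m['fx']*c[:,0]/c[:,2]+m['cx'],m['fy']*c[:,1]/c[:,2]+m['cy']]
def unproj(cam,uv,z,s=None):
    m,V=view(cam,s); uv=np.atleast_2d(uv); W=np.linalg.inv(V)
    d=np.c_[(uv[:,0]-m['cx'])/m['fx'],(uv[:,1]-m['cy'])/m['fy'],np.ones(len(uv))]@W[:3,:3].T
    o=W[:3,3]; k=(z-o[2])/d[:,2]; return o+d*k[:,None]
E
python3 - <<'E'
from h import *
for c in ['scene','side','wrist']: snap(c,c+'0')
print(env.state())
for c in ['scene','side','wrist']:
  m,V=view(c); print(c,np.linalg.inv(V)[:3].round(2).tolist(),m['fx'])
  for t in ['tray','divider','holder','slot','scoop','handle','bowl','bead11','candle']:
    l=env.landmark_of(t,c); print(c,t,[(np.round(d['xyz']).tolist(),round(d['confidence'],2)) for d in l])
print(env.state()['t'])
E
```

```text
pics
{'t': 0.15, 'joints': array([-1.05593615e-01,  4.91362611e-01,  1.55930687e+00,  3.33842633e-05,
        1.09168824e+00, -1.05605312e-01]), 'qvel': array([-2.94564893e-04, -5.12415181e-05, -1.62102573e-03,  4.88999271e-04,
        4.72001415e-04, -6.89569264e-04]), 'tau': array([ 3.16444048e-04, -6.12899423e+01, -2.58276522e+01,  6.91918633e-02,
        4.73701756e-02, -5.07232733e-05]), 'eef_pos': array([6.24827443e+02, 5.31018369e-02, 2.14233214e+02]), 'tcp_rot': array([-3.14083497e+00, -1.10094237e-04,  1.57079258e+00]), 'ft_force': array([-0.10734984,  0.76927   , -0.39195905]), 'moment': array([ 0.06290288, -0.00416426, -0.02132952]), 'opening': 1.0016831305278295}
scene [[-0.6, 0.46, -0.65, 1482.28], [0.8, 0.33, -0.5, 594.31], [-0.02, -0.82, -0.57, 848.73]] 506.38621237048875
scene tray [([606.0, -123.0, -1.0], 0.98)]
scene divider [([583.0, -126.0, 9.0], 0.97), ([414.0, -529.0, -3.0], 0.94)]
scene holder [([520.0, -353.0, -0.0], 0.81), ([636.0, -522.0, 4.0], 0.69), ([686.0, -317.0, -2.0], 0.61)]
scene slot [([515.0, -354.0, 12.0], 0.81), ([630.0, -518.0, 19.0], 0.77), ([6
[... 1457 characters left out ...]
.3, -0.96, 383.99]] 307.1213935934143
wrist tray [([605.0, -122.0, 1.0], 0.56)]
wrist divider [([579.0, -124.0, 6.0], 0.81), ([700.0, -155.0, 6.0], 0.41), ([508.0, 95.0, 70.0], 0.3)]
wrist holder []
wrist slot []
wrist scoop [([589.0, 83.0, 7.0], 0.87)]
wrist handle [([506.0, 97.0, 72.0], 0.61)]
wrist bowl []
wrist bead11 [([698.0, -123.0, 9.0], 0.71), ([667.0, -125.0, 4.0], 0.69), ([635.0, -120.0, 5.0], 0.66), ([612.0, -101.0, 2.0], 0.65), ([668.0, -144.0, 6.0], 0.63), ([637.0, -96.0, -0.0], 0.59), ([606.0, -119.0, 0.0], 0.48), ([637.0, -150.0, 6.0], 0.46), ([705.0, -156.0, 4.0], 0.45), ([706.0, -100.0, 5.0], 0.4)]
wrist candle [([799.0, -6.0, -0.0], 0.76), ([668.0, -124.0, 4.0], 0.17)]
1.5
```

View pics/scene0.png

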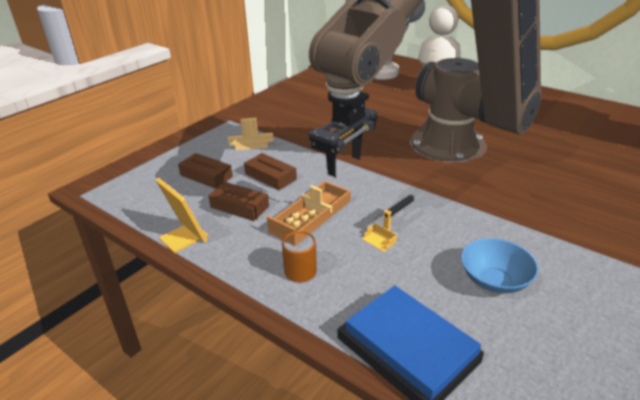

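View pics/side0.png

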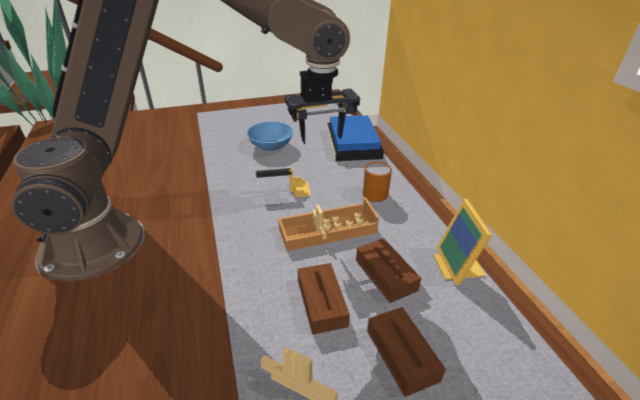

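View pics/wrist0.png

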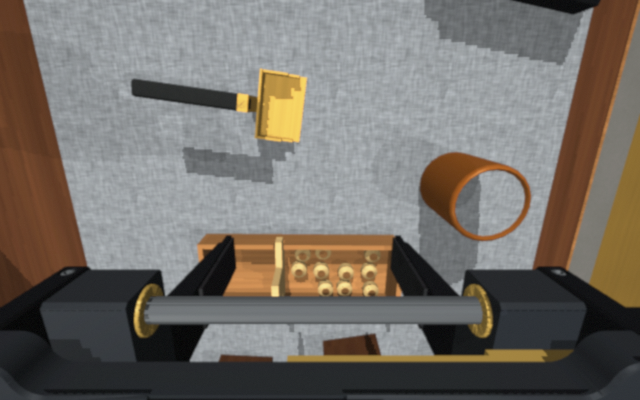

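The scene view shows the tray near pixel (310,208), the scoop at (385,230), the bowl at (499,266) and the near holder at (270,170). The tool only yaws: tool x is world +y, tool y is world +x, and tool z points down. Next I'll look straight down at the tray.

```bash
python3 -m pendant '[-0.1,-0.016,0,0,-1,-0.1,-0.016,0,0,-1,-0.1,-0.016,0,0,-1,-0.07,-0.016,0,0,-1,0,0,0,0,-1]'
python3 - <<'E'
from h import *
im,s=snap('wrist','w1'); print(s['eef_pos'],s['tcp_rot'])
for t in ['tray','divider']:
    l=env.landmark_of(t,'wrist'); print(t,[(np.round(d['xyz']).tolist(),round(d['confidence'],2)) for d in l])
E
```

```text
t: 2.12
eef_pos: [599.1, -149.6, 214.6]
tcp_rot: [3.142, 0.0, 1.568]
ft_force: [0.4, 0.8, 0.4]
opening: 1.0
[ 599.06278945 -149.57861389  214.64354732] [3.14151582e+00 1.17405965e-04 1.56830909e+00]
tray [([604.0, -124.0, 1.0], 0.86), ([516.0, -355.0, 16.0], 0.57), ([698.0, -126.0, 9.0], 0.29)]
divider [([580.0, -123.0, 5.0], 0.68)]
```

View pics/w1.png

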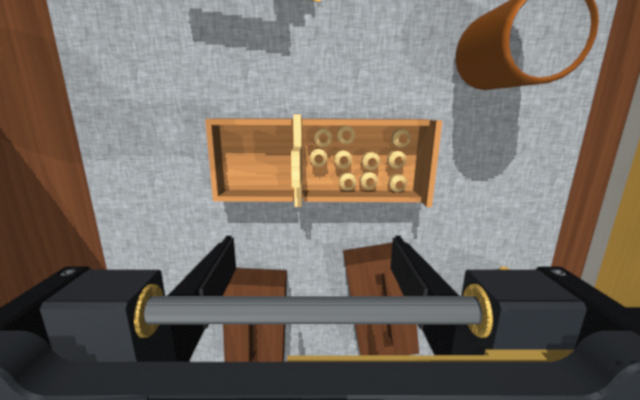

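```bash
cat >> h.py <<'E'
def xf(pose,pts):
    x,y,a=pose; pts=np.array(pts,float); c,s_=np.cos(a),np.sin(a)
    return np.c_[x+c*pts[:,0]-s_*pts[:,1], y+s_*pts[:,0]+c*pts[:,1], pts[:,2]]
def overlay(img,cam,s,segs,crop,k,name,cols=None):
    u0,v0,u1,v1=crop; o=cv2.resize(img[v0:v1,u0:u1,::-1],None,fx=k,fy=k,interpolation=cv2.INTER_CUBIC)
    for i,sg in enumerate(segs):
        p=proj(cam,sg,s); p=((p-[u0,v0]+.5)*k)
        cv2.polylines(o,[np.round(p*8).astype(int)],False,(255,0,255) if cols is None else cols[i],1,cv2.LINE_AA,3)
    cv2.imwrite(f'pics/{name}.png',o)
def rect(x0,x1,y0,y1,z): return [[x0,y0,z],[x1,y0,z],[x1,y1,z],[x0,y1,z],[x0,y0,z]]
E
python3 - <<'E'
from h import *
im=cv2.imread('pics/w1.png')[:,:,::-1]; s=env.state()
T=(605.5,-123.5,-0.01)
segs=[xf(T,rect(-126,120,-47,47,36)),xf(T,rect(-120,120,-41,41,4)),xf(T,rect(120,126,-47,47,56)),xf(T,rect(-29,-21,-18,18,82)),xf(T,rect(-29,-21,-52,52,40))]
overlay(im,'wrist',s,segs,(190,100,460,220),3,'o1')
E
```

```text
(no output)
```

View pics/o1.png

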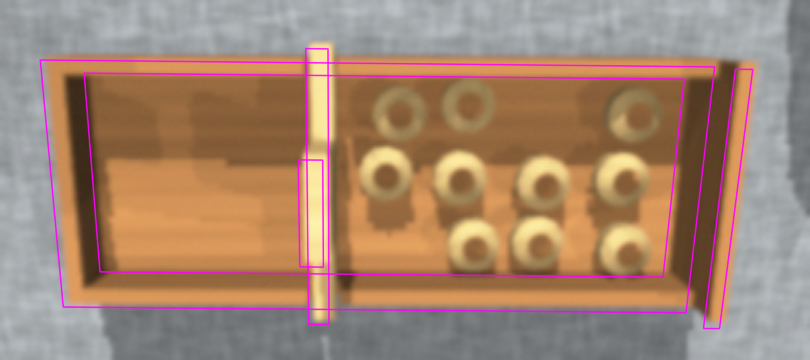

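The wireframe puts the tray at (607,-122.5) with a yaw of about -0.005, so the divider tab is at about (582,-122.5). Now I'll grasp the tab.

```bash
python3 -m pendant '[0.034,-0.021,0.06,0,-0.3,0.034,-0.021,0.08,0,-0.3,0,0,0.09,0,-0.3,0,0,0.09,0,-0.3,0,0,0.06,0,-0.3,0,0,0.02,0,-0.3,0,0,0,0,-0.3]'
python3 - <<'E'
from h import *
snap('scene','s2'); snap('side','d2'); print(env.state()['eef_pos'],env.state()['opening'])
a=cv2.imread('pics/s2.png')[140:260,220:420]; b=cv2.imread('pics/d2.png')[100:260,220:420]
cv2.imwrite('pics/c2.png',np.vstack([cv2.resize(a,None,fx=3,fy=2.3),cv2.resize(b,None,fx=3,fy=2)]))
E
```

```text
t: 3.15
eef_pos: [582.9, -120.2, 54.8]
tcp_rot: [-3.142, -0.0, 1.572]
ft_force: [0.1, 0.7, 0.4]
opening: 0.651
[ 583.17516493 -120.62366364   55.64292197] 0.6482556685606584
```

View pics/c2.png

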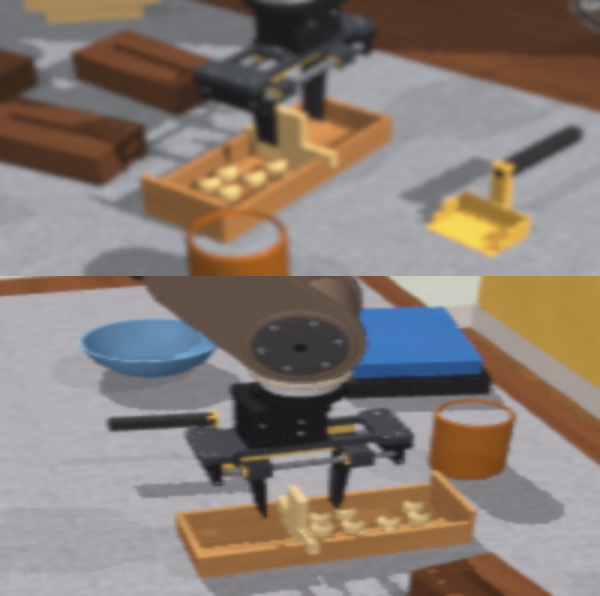

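```bash
python3 -m pendant '[0,0,0,0,1,0,0,0,0,1,0,0,0,0,1,0,0,0,0,1,0,0,0,0,1]'
python3 -m pendant '[0,0,-0.04,0,1,0,0,-0.07,0,1,0,0,-0.1,0,1,0,0,-0.1,0,1,0,0,-0.09,0,1,0,0,0,0,1]'
python3 -m pendant '[-0.1,-0.03,0,0,1,-0.13,-0.03,0,0,1,-0.14,-0.04,0,0,1,-0.14,-0.04,0,0,1,-0.1,-0.03,0,0,1,-0.04,0,0,0,1,0,0,0,0,1]'
python3 - <<'E'
from h import *
im,s=snap('wrist','w3'); print(s['eef_pos'],s['tcp_rot'],s['opening'])
for t in ['holder','slot','divider']:
    l=env.landmark_of(t,'wrist'); print(t,[(np.round(d['xyz']).tolist(),round(d['confidence'],2)) for d in l])
E
```

```text
t: 3.88
eef_pos: [582.6, -120.8, 54.7]
tcp_rot: [3.141, 0.0, 1.571]
ft_force: [0.0, -1.0, 0.2]
opening: 0.181
t: 4.62
eef_pos: [583.5, -121.0, 218.3]
tcp_rot: [3.136, 0.002, 1.571]
ft_force: [-0.0, 1.0, -1.8]
opening: 0.083
t: 5.5
eef_pos: [514.5, -380.9, 214.1]
tcp_rot: [-3.141, -0.001, 1.57]
ft_force: [0.2, 0.1, -0.5]
opening: 0.084
[ 514.53366598 -380.8566944   214.05930614] [-3.14108150e+00 -7.60095454e-04  1.56985412e+00] 0.08357010088609869
holder [([693.0, -316.0, -0.0], 0.98), ([518.0, -356.0, -1.0], 0.91), ([630.0, -522.0, -1.0], 0.79)]
slot [([517.0, -352.0, 17.0], 0.69), ([628.0, -523.0, 17.0], 0.64), ([690.0, -315.0, 14.0], 0.63)]
divider [([515.0, -384.0, 148.0], 0.92)]
```

View pics/w3.png

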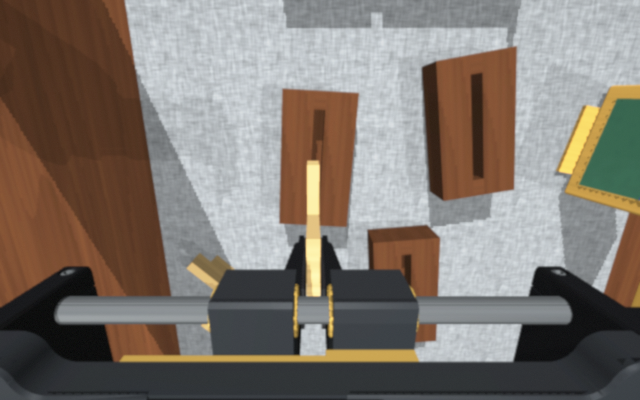

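Run:
```python
from h import *
im=cv2.imread('pics/w3.png')[:,:,::-1]; s=env.state()
m=(unproj('wrist',[[283,89],[358,94],[347,226],[280,222]],44,s)); print(m.round(1))
c=m.mean(0); a=np.arctan2(*( (m[0]+m[1]-m[2]-m[3])[[0,1]]*[-1,1])); print(c.round(1),a)
T=(c[0],c[1],a)
segs=[xf(T,rect(-40,40,-75,75,44)),xf(T,rect(-6,6,-56,56,44))]
D=(s['eef_pos'][0],s['eef_pos'][1]-1.5,0.0)
for zb in (152,162): segs.append(xf(D,rect(-4,4,-52,52,zb+34)))
overlay(im,'wrist',s,segs,(250,70,410,270),3,'o3',[(255,0,255)]*2+[(0,255,0),(255,0,0)])
```

```text
[[ 484.7 -276.7   44. ]
 [ 562.8 -281.5   44. ]
 [ 556.4 -429.1   44. ]
 [ 477.1 -424.1   44. ]]
[ 520.2 -352.9   44. ] -0.04772285445343157
```

View pics/o3.png

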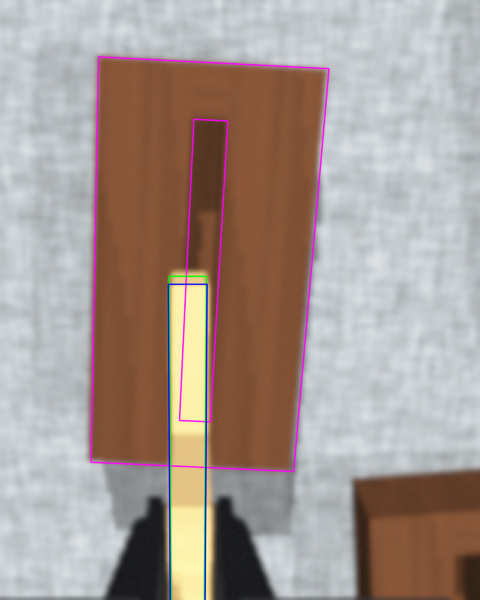

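Run:
```python
from h import *
from scipy.optimize import least_squares
s=env.state(); x=s['eef_pos'][0]
obs=np.array([70+273/3,70+434/3,70+505/3])-.5
def f(p): 
    y,z=p; return proj('wrist',[[x,y+52,z+34],[x,y+18,z+34],[x,y+18,z+76]],s)[:,1]-obs
r=least_squares(f,[-381,160]); print(r.x,r.fun, s['eef_pos'])
print(unproj('wrist',[[250+169/3-.5,70+290/3],[250+209/3-.5,70+290/3],[250+168/3,70+480/3],[250+212/3,70+480/3]],r.x[1]+34,s))
```

```text
[-379.32819552  159.610342  ] [ 0.46448419 -1.46505847  0.781406  ] [ 515.12280214 -379.3641292   214.67775091]
[[ 511.31922404 -330.91189485  193.610342  ]
 [ 519.66037591 -330.90327383  193.610342  ]
 [ 511.18948994 -373.51200846  193.610342  ]
 [ 520.96608204 -373.50261957  193.610342  ]]
```

```bash
python3 -m pendant '[0.03,0.005,0.05,0.0153,1,0.0375,0.0065,0.07,0,1,0,0,0.07,0,1,0,0,0.06,0,1,0,0,0,0,1,0,0,0,0,1,0,0,0,0,1]'
python3 - <<'E'
from h import *
im,s=snap('wrist','w4'); print(s['eef_pos'],s['tcp_rot'],s['opening'])
T=(520.2,-352.9,-.048); D=(s['eef_pos'][0]+.4,s['eef_pos'][1],s['tcp_rot'][2]-np.pi/2); z=s['eef_pos'][2]-55
segs=[xf(T,rect(-40,40,-75,75,44)),xf(T,rect(-6,6,-56,56,44)),xf(D,rect(-4,4,-52,52,z+34)),xf(D,rect(-4,4,-18,18,z+76))]
overlay(im,'wrist',s,segs,(240,100,420,300),3,'o4',[(255,0,255)]*2+[(0,255,0)]*2)
E
```

```text
t: 6.58
eef_pos: [520.4, -354.0, 115.9]
tcp_rot: [3.14, 0.001, 1.523]
ft_force: [-0.9, -0.5, -0.8]
opening: 0.084
[ 520.41663266 -354.0287261   115.87605255] [3.14004405e+00 1.10207160e-03 1.52297037e+00] 0.08371216947427891
```

View pics/o4.png

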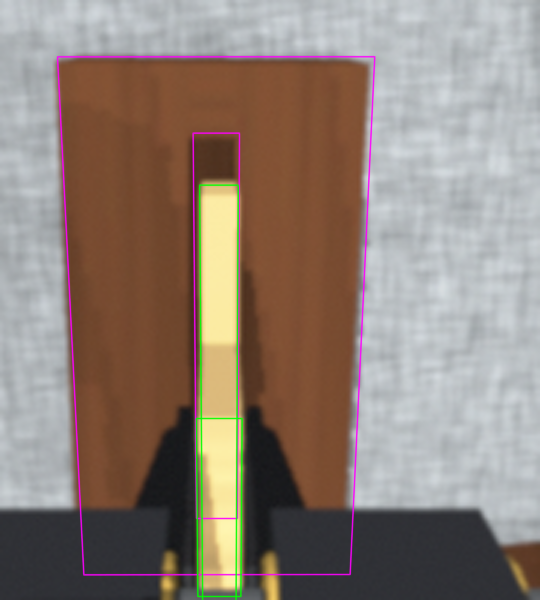

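```bash
python3 -m pendant '[0,-0.0022,0.02,0,1,0,0,0.025,0,1,0,0,0.02,0,1,0,0,0,0,1,0,0,0,0,1]'
python3 - <<'E'
from h import *
im,s=snap('wrist','w5'); print(s['eef_pos'],s['tcp_rot'],s['opening'],s['ft_force'],s['moment'])
overlay(im,'wrist',s,[],(240,100,420,300),3,'o5')
im,s=snap('side','d5');cv2.imwrite('pics/d5c.png',cv2.resize(im[230:350,270:390,::-1],None,fx=4,fy=4))
E
```

```text
t: 7.25
eef_pos: [519.2, -353.9, 88.7]
tcp_rot: [3.141, 0.0, 1.523]
ft_force: [-0.4, 0.0, -0.1]
opening: 0.081
[ 519.15927419 -353.93319695   88.67793386] [3.14146965e+00 3.76825047e-05 1.52279989e+00] 0.08123975336487567 [-0.42438953  0.01767269 -0.09619704] [-0.02847831 -0.00504086  0.03362475]
```

View pics/o5.png

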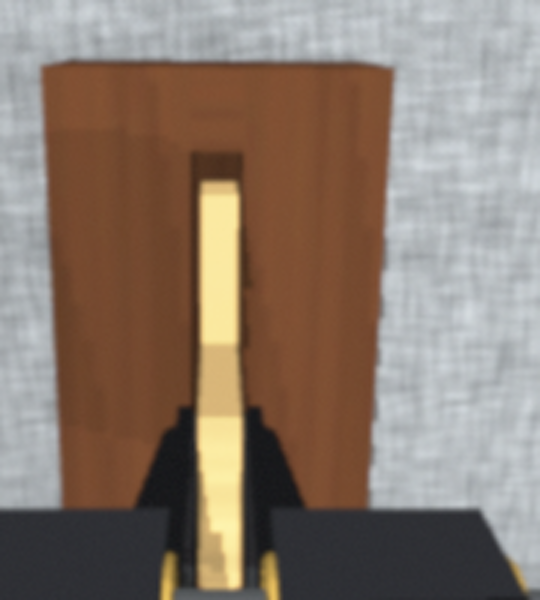

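View pics/d5c.png

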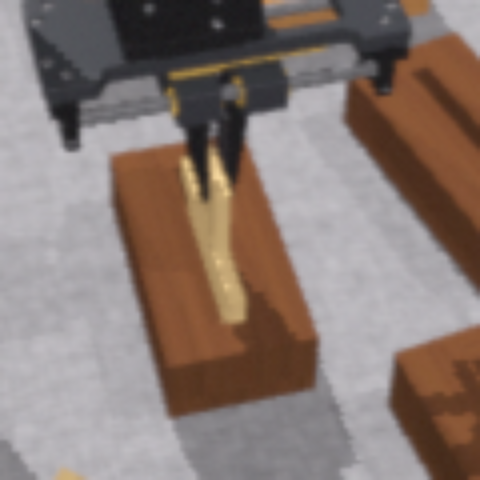

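```bash
python3 -m pendant '[0,0,0.0125,0,1,0,0,0.0125,0,1,0,0,0.0125,0,1,0,0,0.01,0,1,0,0,0,0,1]'
python3 - <<'E'
from h import *
im,s=snap('wrist','w6'); print(s['eef_pos'],s['tcp_rot'],s['opening'],s['ft_force'],s['moment'])
overlay(im,'wrist',s,[],(240,100,420,300),3,'o6')
E
```

```text
t: 7.98
eef_pos: [520.6, -355.3, 73.9]
tcp_rot: [3.136, 0.004, 1.523]
ft_force: [-5.1, 2.3, 37.5]
opening: 0.082
[ 520.6004806  -355.29051158   73.92437692] [3.13634126 0.00446475 1.52313146] 0.08182859000809677 [-5.06722439  2.31003033 37.47977331] [ 0.48216219  1.27309354 -0.01935146]
```

View pics/o6.png

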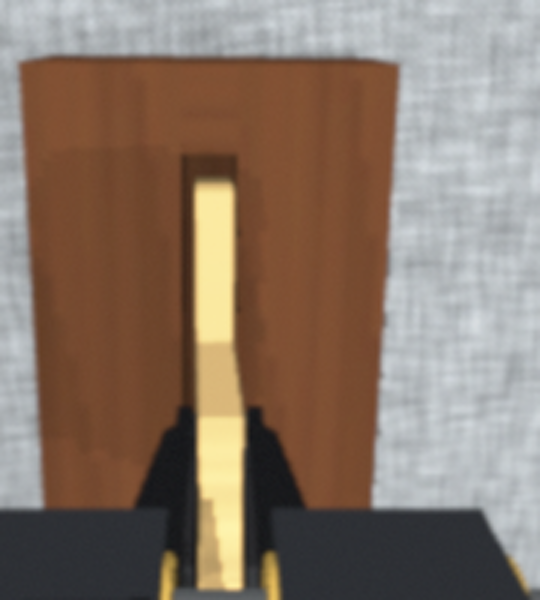

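```bash
python3 -m pendant '[0,0,-0.01,0,0.6,0,0,0,0,0.6,0,0,0,0,0.6,0,0,0,0,0.6]'
python3 - <<'E'
from h import *
im,s=snap('wrist','w7'); print(s['eef_pos'],s['tcp_rot'],s['opening'],s['ft_force'],s['moment'])
T=(519.7,-353.9,-.048)
segs=[xf(T,rect(-4,4,-52,52,48)),xf(T,rect(-4,4,-18,18,90)),xf(T,rect(-6,6,-56,56,44))]
overlay(im,'wrist',s,segs,(240,100,420,300),3,'o7',[(0,255,0),(0,255,0),(255,0,255)])
im,s=snap('side','d7');overlay(im,'side',s,segs,(270,230,390,350),4,'d7c',[(0,255,0),(0,255,0),(255,0,255)])
E
```

```text
t: 8.52
eef_pos: [518.9, -353.7, 73.1]
tcp_rot: [-3.141, -0.001, 1.523]
ft_force: [-0.0, 0.4, 0.4]
opening: 0.2
[ 518.93384399 -353.74424933   73.08677527] [-3.14099898e+00 -5.43085438e-04  1.52273642e+00] 0.19976131329308425 [-0.00848765  0.40772348  0.39889175] [ 0.00200465 -0.04230827 -0.00573132]
```

View pics/o7.png

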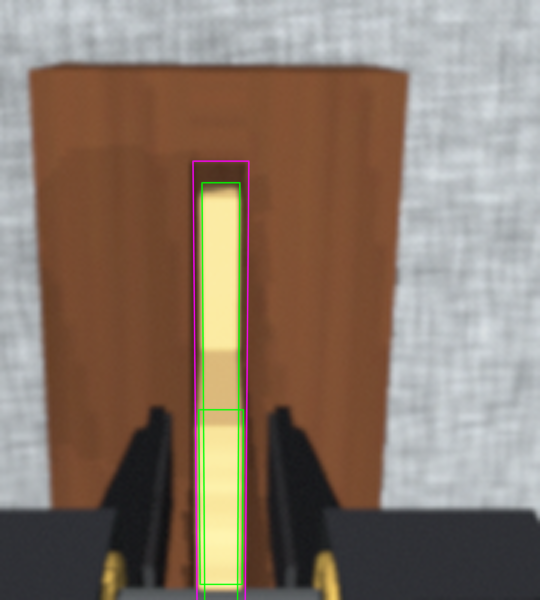

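View pics/d7c.png

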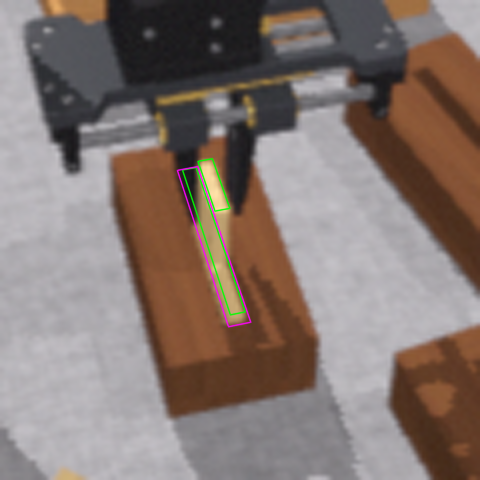

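The divider stands home in the slot and is released; the tab top matches z 90 in the side view. Next I lift off and go to the scoop.

```bash
python3 -m pendant '[0,0,-0.03,0,0.6,0,0,-0.07,0,0.6,0,0,-0.1,0,0.6,0,0,-0.1,0,0,0,0,-0.09,0,-1,0,0,0,0,-1]'
python3 -m pendant '[0.1,-0.005,0,0,-1,0.14,-0.005,0,0,-1,0.14,-0.005,0,0,-1,0.14,-0.005,0,0,-1,0.14,-0.005,0,0,-1,0.14,0,0,0,-1,0.14,0,0,0,-1,0.12,0,0,0,-1,0.057,0,0,0,-1,0,0,0,0,-1]'
python3 -m pendant '[0,0,0,0.0594,-1,0,0,0,0.0594,-1,0,0,0,0.0594,-1,0,0,0,0.0594,-1,0,0,0,0.0594,-1,0,0,0,0.0594,-1,0,0,0,0.0594,-1,0,0,0,0.0594,-1,0,0,0,0.0594,-1,0,0,0,0,-1]'
python3 - <<'E'
from h import *
im,s=snap('wrist','w8'); print(s['eef_pos'],s['tcp_rot'])
for t in ['scoop','handle']:
    l=env.landmark_of(t,'wrist'); print(t,[(np.round(d['xyz']).tolist(),round(d['confidence'],2)) for d in l])
im,s=snap('side','d8')
for t in ['divider','slot']:
    l=env.landmark_of(t,'side'); print(t,[(np.round(d['xyz']).tolist(),round(d['confidence'],2)) for d in l])
E
```

```text
t: 9.38
eef_pos: [519.8, -354.4, 233.4]
tcp_rot: [3.137, 0.004, 1.523]
ft_force: [-0.2, 0.7, -0.4]
opening: 0.457
t: 10.62
eef_pos: [530.1, 94.2, 229.2]
tcp_rot: [-3.141, 0.0, 1.525]
ft_force: [1.1, -0.4, 0.2]
opening: 0.999
t: 11.88
eef_pos: [530.4, 91.9, 229.4]
tcp_rot: [3.141, 0.0, -0.156]
ft_force: [-0.2, -0.4, -0.4]
opening: 0.999
[530.38385412  91.87373528 229.41085775] [ 3.14134543e+00  4.75424090e-04 -1.56498347e-01]
scoop [([591.0, 87.0, 6.0], 0.8)]
handle [([506.0, 96.0, 67.0], 0.81)]
divider [([420.0, -533.0, 1.0], 0.88), ([522.0, -353.0, 13.0], 0.63), ([554.0, 384.0, 2.0], 0.3)]
slot [([691.0, -318.0, 20.0], 0.98), ([633.0, -529.0, 15.0], 0.84), ([669.0, -125.0, 2.0], 0.73), ([516.0, -356.0, 18.0], 0.69)]
```

View pics/w8.png

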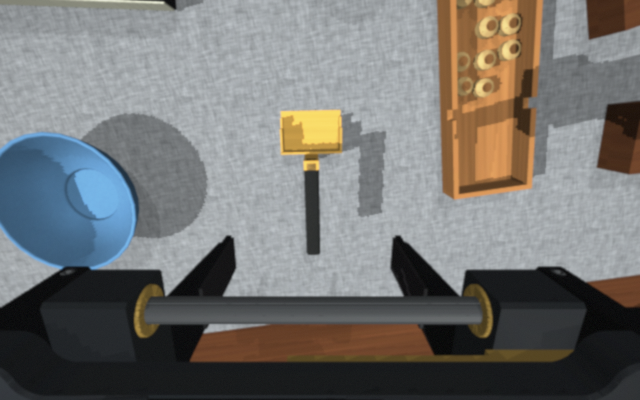

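View pics/d8.png

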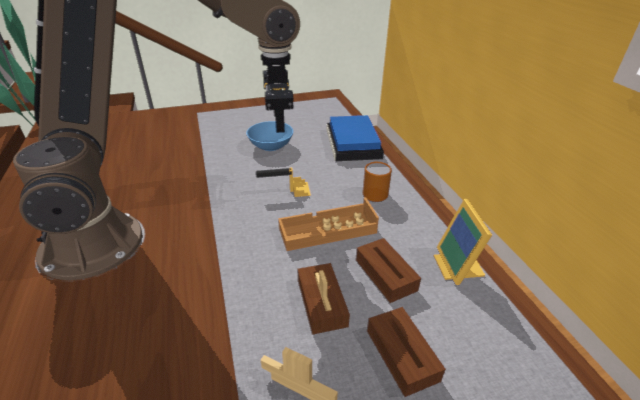

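Run:
```python
from h import *
im=cv2.imread('pics/w8.png')[:,:,::-1]; s=env.state();print(s['eef_pos'])
T=(593,85,-0.14)
segs=[xf(T,rect(-30,20,-37,37,0)),xf(T,rect(-140,-30,-8,8,79)),xf(T,[[-30,-37,28],[-30,37,28]])]
overlay(im,'wrist',s,segs,(250,90,380,270),3,'o8')
```

```text
[530.49299546  92.75227647 229.61808931]
```

View pics/o8.png

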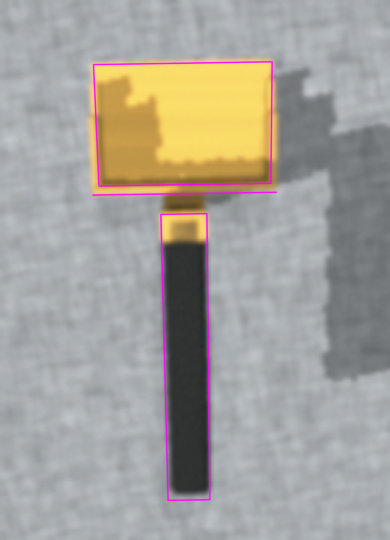

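```bash
python3 -m pendant '[0.008,-0.0055,0.06,0,-0.3,0,0,0.1,0,-0.3,0,0,0.1,0,-0.3,0,0,0.1,0,-0.3,0,0,0.06,0,-0.3,0,0,0.029,0,-0.3,0,0,0,0,-0.3,0,0,0,0,-0.3]'
python3 -m pendant '[0,0,0,0,1,0,0,0,0,1,0,0,0,0,1,0,0,0,0,1,0,0,0,0,1,0,0,0,0,1,0,0,0,0,1]'
python3 - <<'E'
from h import *
im,s=snap('scene','s9'); print(s['eef_pos'],s['tcp_rot'],s['ft_force'])
cv2.imwrite('pics/s9c.png',cv2.resize(im[170:270,330:460,::-1],None,fx=5,fy=5))
E
```

```text
t: 13.18
eef_pos: [534.6, 94.6, 51.0]
tcp_rot: [-3.141, -0.002, -0.156]
ft_force: [0.2, -0.0, 0.1]
opening: 0.65
t: 14.05
eef_pos: [534.1, 94.6, 50.0]
tcp_rot: [3.142, -0.0, -0.157]
ft_force: [0.1, 0.8, -0.1]
opening: 0.16
[534.05534749  94.5615972   50.03576573] [ 3.14159035e+00 -5.08566499e-05 -1.56778380e-01] [ 0.07174894  0.76099795 -0.08812283]
```

View pics/s9c.png

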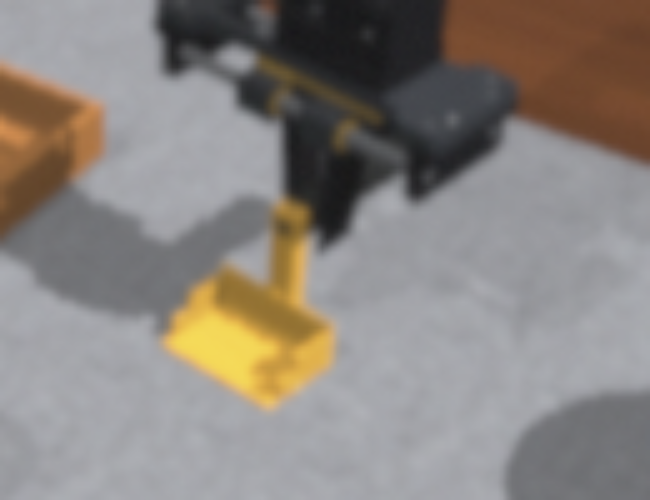

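```bash
python3 -m pendant '[0,0,-0.04,0,1,0,0,-0.07,0,1,0,0,-0.07,0,1,0,0,-0.06,-0.0484,1,0,0,0,0,1,0,0,0,0,1]'
python3 -m pendant '[-0.0275,0.08,0,0,1,-0.0275,0.11,0,0,1,-0.0275,0.12,0,0,1,-0.0275,0.12,0,0,1,-0.0275,0.08,0,0,1,0,0.031,0,0,1,0,0,0,0,1,0,0,0,0,1]'
python3 - <<'E'
from h import *
im,s=snap('wrist','w10'); print(s['eef_pos'],s['tcp_rot'],s['ft_force'],s['opening'])
T=(607,-122.5,-0.005)
p=s['eef_pos']; S=(p[0]+60,p[1],s['tcp_rot'][2]); z=p[2]-50
segs=[xf(T,rect(-126,120,-47,47,36)),xf(T,rect(-120,120,-41,41,4)),xf(S,rect(-30,20,-37,37,z)),xf(S,rect(-50,-30,-8,8,z+79))]
overlay(im,'wrist',s,segs,(150,0,490,300),2,'o10',[(255,0,255)]*2+[(0,255,0)]*2)
E
```

```text
t: 14.85
eef_pos: [533.6, 94.5, 145.6]
tcp_rot: [3.142, 0.001, -0.008]
ft_force: [0.6, -0.3, -2.1]
opening: 0.169
t: 15.85
eef_pos: [478.2, -120.7, 145.7]
tcp_rot: [-3.141, 0.0, -0.004]
ft_force: [0.6, 0.6, -1.5]
opening: 0.168
[ 478.21763283 -120.66217931  145.74209532] [-3.14126756e+00  4.12850996e-04 -4.40356210e-03] [ 0.60952817  0.60140625 -1.46456729] 0.16794004903211163
```

View pics/o10.png

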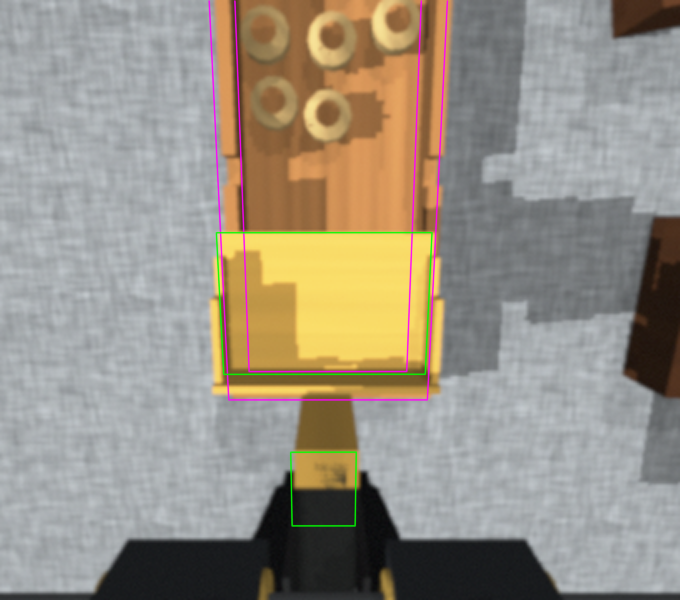

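```bash
python3 -m pendant '[0,0.005,0.05,0,1,0,0,0.07,0,1,0,0,0.04,0,1,0,0,0.015,0,1,0,0,0,0,1,0,0,0,0,1]'
python3 - <<'E'
from h import *
im,s=snap('wrist','w11'); print(s['eef_pos'],s['tcp_rot'],s['ft_force'],s['opening'])
T=(607,-123.3,-0.008)
p=s['eef_pos']; S=(p[0]+60,p[1]-.6,s['tcp_rot'][2]); z=p[2]-50
segs=[xf(T,rect(-126,120,-47,47,36)),xf(T,rect(-120,120,-41,41,4)),xf(S,rect(-30,20,-37,37,z))]
overlay(im,'wrist',s,segs,(150,0,490,300),2,'o11',[(255,0,255)]*2+[(0,255,0)]*2)
E
```

```text
t: 16.65
eef_pos: [478.4, -123.5, 76.7]
tcp_rot: [3.141, -0.001, -0.004]
ft_force: [-1.0, 0.8, -1.4]
opening: 0.169
[ 478.39896377 -123.47769791   76.6511162 ] [ 3.14121295e+00 -1.05023875e-03 -4.36324766e-03] [-1.02903895  0.76886256 -1.37017814] 0.16912058962965515
```

View pics/o11.png

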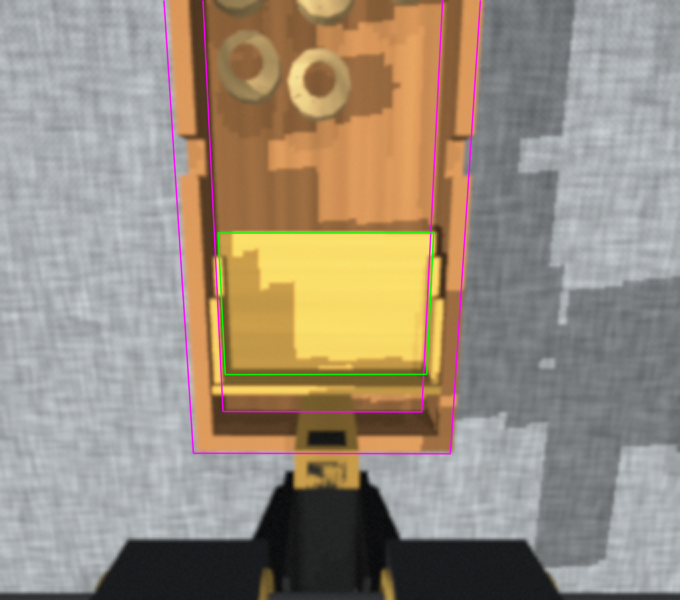

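```bash
python3 -m pendant '[0,0,0.025,0,1,0,0,0.02,0,1,0,0,0.006,0,1,0,0,0,0,1,0,0,0,0,1]'
python3 -m pendant '[0,0,0.004,0,1,0,0,0,0,1]'
python3 -m pendant '[0,0,0.003,0,1,0,0,0,0,1]'
```

```text
t: 17.32
eef_pos: [478.1, -123.6, 55.8]
tcp_rot: [3.142, -0.0, -0.005]
ft_force: [0.4, 0.0, -1.5]
opening: 0.163
t: 17.58
eef_pos: [478.1, -123.6, 54.1]
tcp_rot: [3.142, -0.0, -0.005]
ft_force: [-0.3, -0.3, -1.4]
opening: 0.163
t: 17.82
eef_pos: [478.1, -123.6, 53.9]
tcp_rot: [3.141, -0.001, -0.005]
ft_force: [-4.5, 0.7, 15.0]
opening: 0.163
```

```bash
python3 -m pendant '[0.02,0,-0.002,0,1,0.03,0,0,0,1,0.03,0,0,0,1,0.03,0,0,0,1,0.03,0,0,0,1,0.03,0,0,0,1,0,0,0,0,1]'
python3 -m pendant '[0.02,0,0,0,1,0.025,0,0,0,1,0.025,0,0,0,1,0.025,0,0,0,1,0,0,0,0,1]'
python3 - <<'E'
from h import *
im,s=snap('wrist','w12'); print(s['eef_pos'],s['tcp_rot'],s['ft_force'],s['opening'])
T=(607,-123.3,-0.008)
p=s['eef_pos']; S=(p[0]+60,p[1]-.6,s['tcp_rot'][2]); z=4
segs=[xf(T,rect(-120,120,-41,41,4)),xf(S,rect(-30,20,-37,37,z))]
overlay(im,'wrist',s,segs,(150,0,490,300),2,'o12',[(255,0,255)]*1+[(0,255,0)]*2)
E
```

```text
t: 18.7
eef_pos: [547.8, -124.1, 53.8]
tcp_rot: [3.141, -0.003, -0.004]
ft_force: [2.5, -0.2, 4.5]
opening: 0.168
t: 19.32
eef_pos: [584.9, -124.2, 53.9]
tcp_rot: [3.141, -0.002, -0.005]
ft_force: [3.3, -0.1, 3.4]
opening: 0.167
[ 584.92061881 -124.17607801   53.86914262] [ 3.14114403e+00 -1.70633085e-03 -4.59733987e-03] [ 3.29253066 -0.07553912  3.35067804] 0.16660813425451035
```

View pics/o12.png

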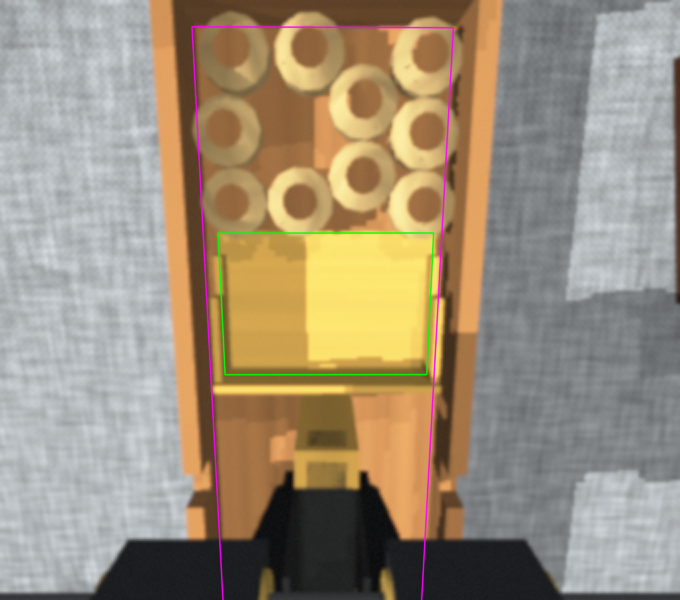

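```bash
python3 -m pendant '[0.012,0,0,0,1,0.012,0,0,0,1,0.012,0,0,0,1,0,0,0,0,1]'
python3 -m pendant '[0.012,0,0,0,1,0.012,0,0,0,1,0.012,0,0,0,1,0,0,0,0,1]'
python3 - <<'E'
from h import *
im,s=snap('wrist','w13'); print(s['eef_pos'],s['tcp_rot'],s['ft_force'],s['opening'])
overlay(im,'wrist',s,[],(150,0,490,300),2,'o13')
E
```

```text
t: 19.88
eef_pos: [598.2, -124.2, 54.0]
tcp_rot: [3.142, 0.0, -0.005]
ft_force: [-0.3, -0.3, 8.3]
opening: 0.167
t: 20.38
eef_pos: [612.8, -124.3, 54.0]
tcp_rot: [3.141, -0.0, -0.005]
ft_force: [-0.6, 0.3, 7.3]
opening: 0.171
[ 612.76890051 -124.27756203   53.95549762] [ 3.14149074e+00 -1.59663722e-04 -4.71021266e-03] [-0.59034098  0.2897854   7.27562323] 0.17144352826060924
```

View pics/o13.png

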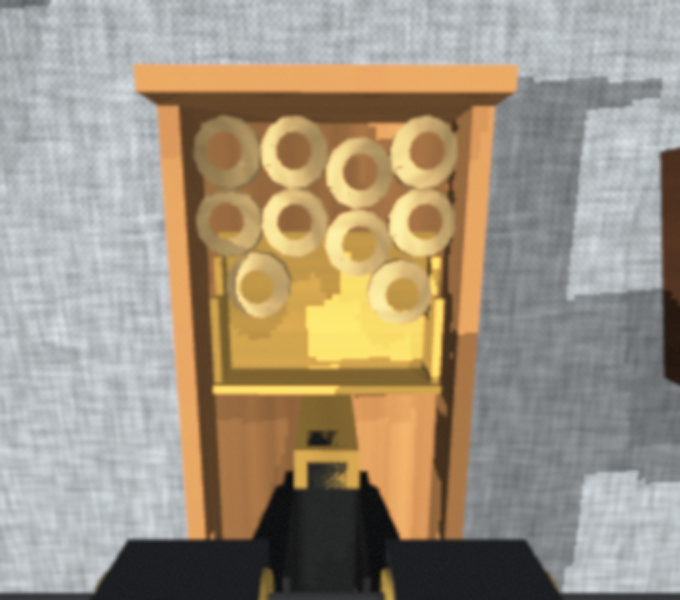

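```bash
python3 -m pendant '[0.012,0,0,0,1,0.012,0,0,0,1,0.012,0,0,0,1,0,0,0,0,1]'
python3 - <<'E'
from h import *
im,s=snap('wrist','w14'); print(s['eef_pos'],s['tcp_rot'],s['ft_force'],s['opening'])
overlay(im,'wrist',s,[],(150,0,490,300),2,'o14')
E
```

```text
t: 20.92
eef_pos: [622.5, -124.4, 54.1]
tcp_rot: [-3.14, 0.01, -0.005]
ft_force: [-25.4, -4.0, 23.1]
opening: 0.166
[ 622.4772696  -124.35779086   54.09975068] [-3.14038711  0.01017715 -0.00478359] [-25.38709154  -3.99644117  23.12349228] 0.1662723528197532
```

View pics/o14.png

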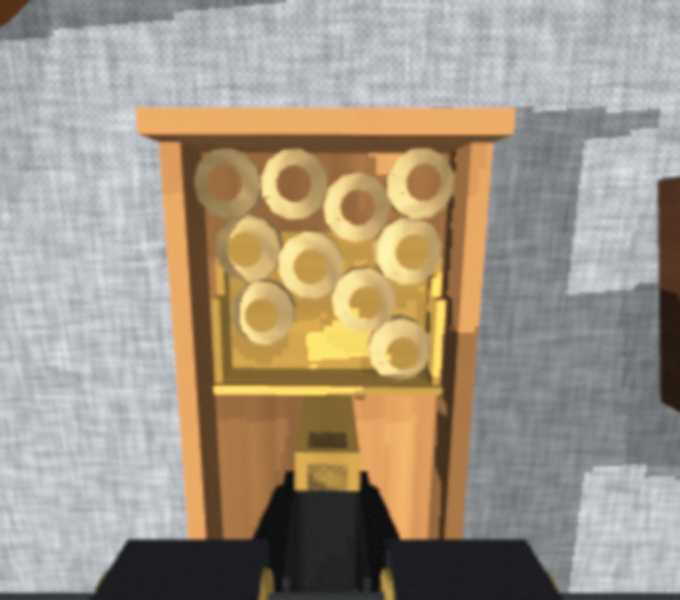

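Six beads are on the pan, with four left at the far wall. Lifting gently.

```bash
python3 -m pendant '[-0.004,0,-0.004,0,1,-0.004,0,-0.01,0,1,-0.003,0,-0.015,0,1,0,0,-0.02,0,1,0,0,-0.03,0,1,0,0,-0.035,0,1,0,0,-0.035,0,1,0,0,-0.03,0,1,0,0,-0.02,0,1,0,0,-0.01,0,1]'
python3 - <<'E'
from h import *
im,s=snap('wrist','w15'); print(s['eef_pos'],s['tcp_rot'],s['ft_force'],s['opening'])
overlay(im,'wrist',s,[],(150,0,490,300),2,'o15')
for c in ['scene']:
  snap(c,'s15'); print([(np.round(d['xyz']).tolist(),round(d['confidence'],2)) for d in env.landmark_of('bowl',c)])
E
```

```text
t: 22.22
eef_pos: [622.9, -124.3, 137.8]
tcp_rot: [3.141, -0.0, -0.005]
ft_force: [0.5, 1.4, -2.3]
opening: 0.165
[ 622.86384101 -124.27700292  137.7649839 ] [ 3.14146291e+00 -4.57288544e-04 -4.71860838e-03] [ 0.48071587  1.39605286 -2.27948873] 0.1647834801655509
[([552.0, 380.0, -0.0], 0.95), ([685.0, -132.0, 92.0], 0.39)]
```

View pics/o15.png

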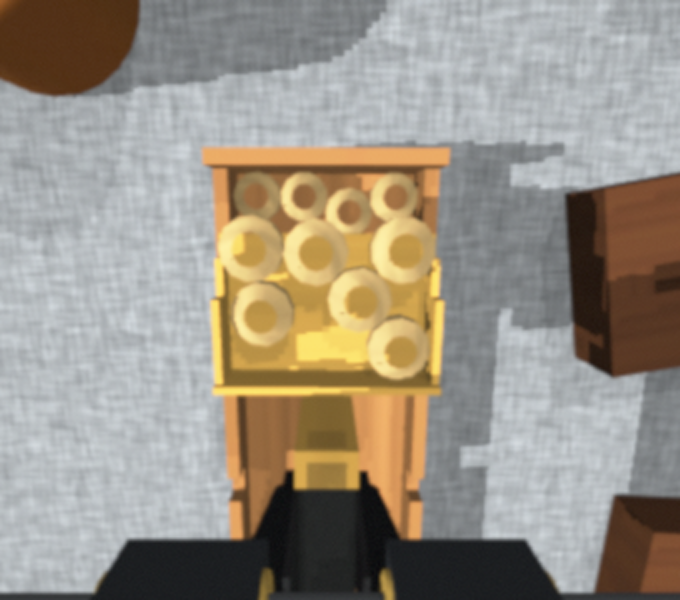

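View pics/s15.png

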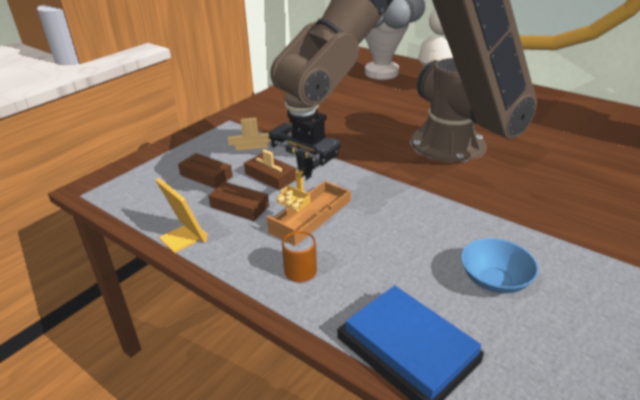

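```bash
python3 -m pendant '[0.07,0,0,0,1,0.06,0,0,0,1,0.05,0,0,0,1,0.04,0,0,0,1,0.03,0,0,0,1,0.02,0,0,0,1,0.01,0,0,0,1,0.004,0,0,0,1,0,0,0,0,1]'
python3 - <<'E'
from h import *
im,s=snap('wrist','w16'); print(s['eef_pos'],s['tcp_rot'],s['ft_force'],s['opening'])
overlay(im,'wrist',s,[],(150,0,490,300),2,'o16')
E
```

```text
t: 23.5
eef_pos: [736.2, -124.8, 137.4]
tcp_rot: [3.142, -0.0, -0.005]
ft_force: [-0.5, 0.3, -2.3]
opening: 0.168
[ 736.23722037 -124.81961349  137.35355684] [ 3.14157244e+00 -8.80648440e-06 -4.75702546e-03] [-0.49786211  0.25077448 -2.28541788] 0.1684988488095869
```

View pics/o16.png

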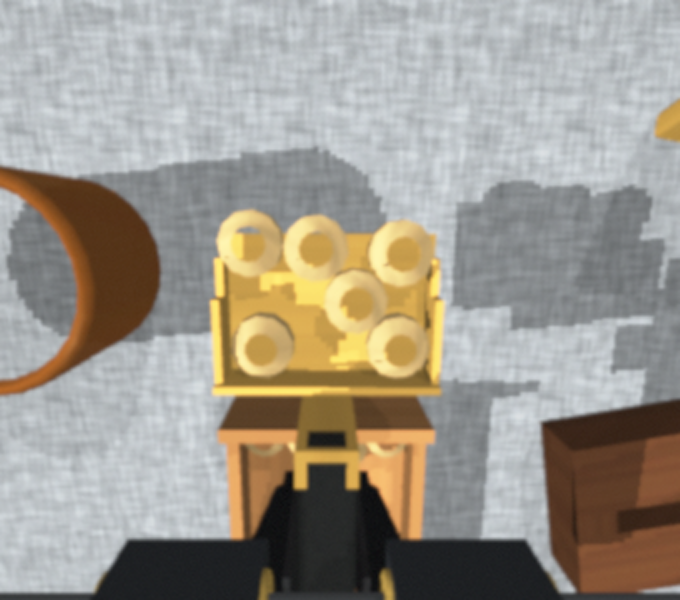

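```bash
python3 -m pendant '[-0.01,0,0,0,1,-0.02,0,0,0,1,-0.03,0,0,0,1,-0.04,0,0,0,1,-0.045,0,0,0,1,-0.05,0,0,0,1,-0.05,-0.01,0,0,1,-0.05,-0.02,0,0,1,-0.05,-0.03,0,0,1,-0.045,-0.04,0,0,1]'
python3 -m pendant '[-0.045,-0.05,0,0,1,-0.04,-0.06,0,0,1,-0.035,-0.07,0,0,1,-0.03,-0.07,0,0,1,-0.02,-0.07,0,0,1,-0.01,-0.07,0,0,1,0,-0.07,0,0,1,0,-0.07,0,0,1,0,-0.07,0,0,1,0,-0.07,0,0,1]'
python3 -m pendant '[0,-0.07,0,0,1,0,-0.07,0,0,1,0,-0.07,0,0,1,0,-0.06,0,0,1,0,-0.05,0,0,1,0,-0.04,0,0,1,0,-0.03,0,0,1,0,-0.02,0,0,1,0,-0.01,0,0,1,0,0,0,0,1]'
python3 - <<'E'
from h import *
im,s=snap('wrist','w17'); print(s['eef_pos'],s['tcp_rot'],s['ft_force'],s['opening'])
print([(np.round(d['xyz']).tolist(),round(d['confidence'],2)) for d in env.landmark_of('bowl','wrist')])
snap('scene','s17'); print([(np.round(d['xyz']).tolist(),round(d['confidence'],2)) for d in env.landmark_of('bowl','scene')])
E
```

```text
t: 24.8
eef_pos: [579.2, -83.9, 137.6]
tcp_rot: [3.141, -0.0, -0.005]
ft_force: [0.1, 0.6, -2.3]
opening: 0.166
t: 26.05
eef_pos: [509.2, 184.9, 137.6]
tcp_rot: [-3.141, -0.001, -0.005]
ft_force: [0.2, -0.2, -2.5]
opening: 0.167
t: 27.3
eef_pos: [510.6, 352.2, 137.2]
tcp_rot: [3.141, 0.0, -0.005]
ft_force: [0.5, -0.8, -1.9]
opening: 0.166
[510.6325204  352.21537871 137.17590998] [ 3.14146751e+00  6.94312552e-05 -4.71838427e-03] [ 0.53407195 -0.84691034 -1.89122591] 0.1663988700088851
[([586.0, 330.0, 92.0], 0.36)]
[([554.0, 380.0, -1.0], 0.97)]
```

View pics/w17.png

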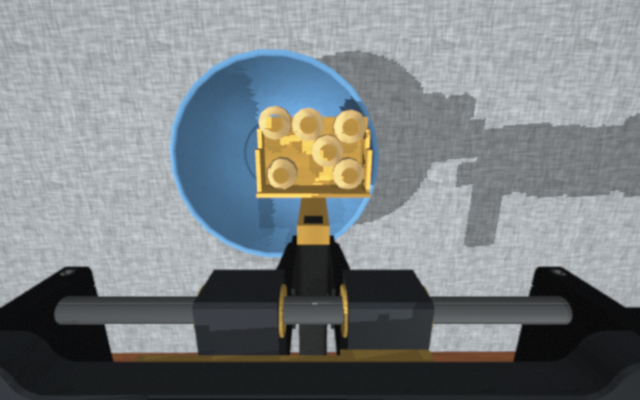

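```bash
cat >> h.py <<'E'
def bowl(cam,im,s):
    b=im.astype(int); m=((b[:,:,2]>b[:,:,0]*1.5)&(b[:,:,2]>90)).astype(np.uint8); 
    cs,_=cv2.findContours(m,cv2.RETR_EXTERNAL,cv2.CHAIN_APPROX_NONE); c=max(cs,key=cv2.contourArea)[:,0].astype(float)
    w=unproj(cam,c,60,s)[:,:2]
    from scipy.optimize import least_squares
    r=least_squares(lambda p:np.hypot(*(w-p).T)-85,w.mean(0),loss='soft_l1',f_scale=2.0); return r.x,np.median(np.abs(r.fun))
E
python3 - <<'E'
from h import *
im=cv2.imread('pics/w17.png')[:,:,::-1]; print(bowl('wrist',im,env.state()), unproj('wrist',[[273,153],[172,153],[273,50]],60))
E
```

```text
(array([552.15378094, 382.79538523]), np.float64(3.1756674936018925)) [[561.66024698 382.72114286  60.        ]
 [562.12896577 463.3869654   60.        ]
 [636.27665141 379.45537591  60.        ]]
```

```bash
python3 -m pendant '[-0.005,-0.01,0.01,0,1,-0.01,-0.018,0.014,0,1,-0.01,-0.02,0.014,0,1,-0.007,-0.015,0.01,0,1,-0.003,-0.008,0,0,1,0,0,0,0,1,-0.15,0,0,0,1,0,0,0,0,1]'
python3 - <<'E'
from h import *
im,s=snap('wrist','w18'); print(s['eef_pos'],s['tcp_rot'],s['ft_force'],s['opening'])
E
```

```text
t: 28.5
eef_pos: [433.8, 380.6, 118.3]
tcp_rot: [3.141, 0.002, -0.003]
ft_force: [0.3, -1.0, -2.1]
opening: 0.167
[433.80882392 380.60667307 118.32296308] [ 3.14060739e+00  1.56793722e-03 -3.12356447e-03] [ 0.27388104 -0.96994702 -2.09972847] 0.16722788774736602
```

View pics/w18.png

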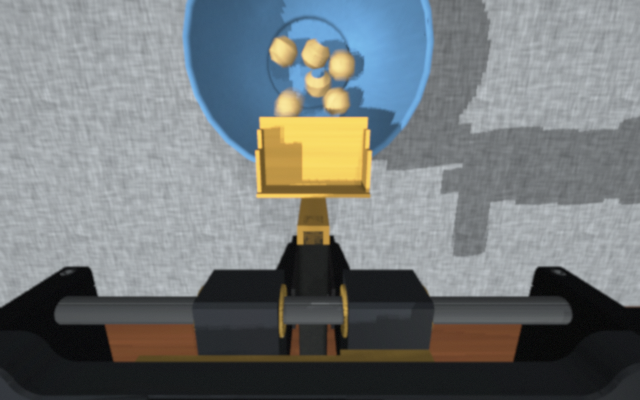

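```bash
python3 -m pendant '[0,0,-0.06,0,1,0.03,0.08,0,0,1,0.03,0.13,0,0,1,0.03,0.14,0,0,1,0.03,0.14,0,0,1,0.03,0.14,0,0,1,0.03,0.14,0,0,1,0.03,0.14,0,0,1,0.03,0.14,0,0,1,0.03,0.12,0,0,1]'
python3 -m pendant '[0.03,0.07,0,0,1,0.03,0.021,0,0,1,0,0,0,0,1,0,0,0,0,1]'
python3 - <<'E'
from h import *
im,s=snap('wrist','w19'); print(s['eef_pos'],s['tcp_rot'],s['ft_force'],s['opening'])
T=(607,-123.3,-0.008)
p=s['eef_pos']; S=(p[0]+60,p[1]-.6,s['tcp_rot'][2]); z=p[2]-50
segs=[xf(T,rect(-126,120,-47,47,36)),xf(T,rect(-120,120,-41,41,4)),xf(S,rect(-30,20,-37,37,z))]
overlay(im,'wrist',s,segs,(150,0,490,300),2,'o19',[(255,0,255)]*2+[(0,255,0)]*2)
im,s=snap('scene','s19'); print([(np.round(d['xyz']).tolist(),round(d['confidence'],2)) for d in env.landmark_of('bowl','scene')])
E
```

```text
t: 29.8
eef_pos: [543.6, -90.6, 142.5]
tcp_rot: [3.141, -0.002, -0.006]
ft_force: [0.4, 0.5, -0.9]
opening: 0.166
t: 30.3
eef_pos: [566.1, -123.0, 142.0]
tcp_rot: [-3.141, 0.0, -0.004]
ft_force: [-0.6, -0.6, -2.1]
opening: 0.17
[ 566.13802566 -123.0453947   141.99445718] [-3.14137759e+00  4.20275075e-04 -3.77976606e-03] [-0.64653272 -0.6495933  -2.09991031] 0.17040169477480938
[([554.0, 381.0, -2.0], 0.86)]
```

View pics/o19.png

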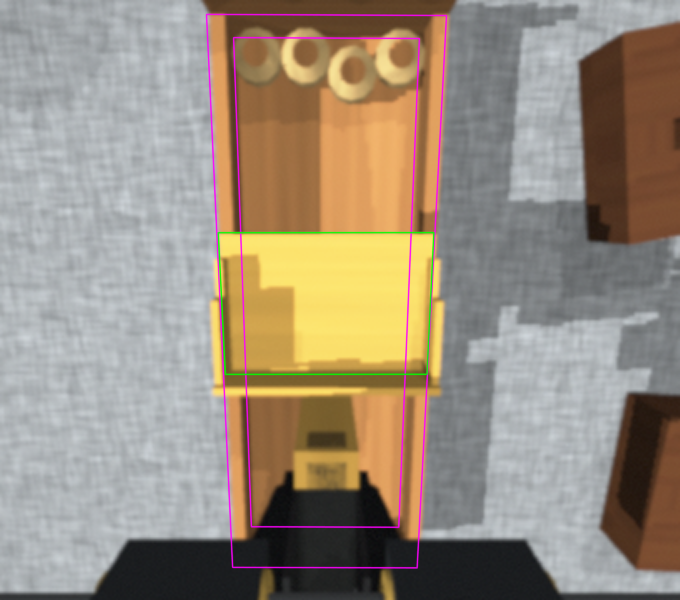

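View pics/s19.png

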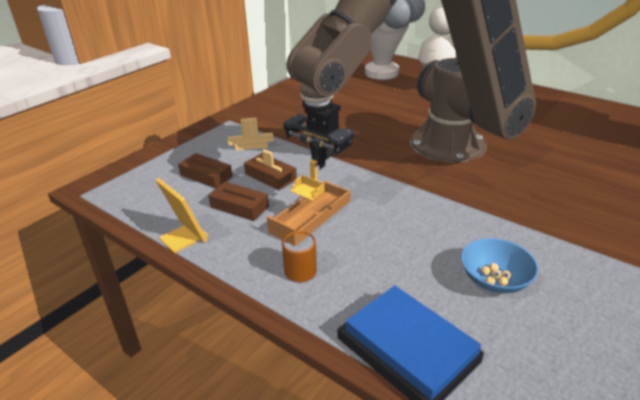

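```bash
python3 -m pendant '[0,0.003,0.06,0,1,0,0,0.08,0,1,0,0,0.05,0,1,0,0,0.02,0,1,0,0,0.008,0,1,0,0,0,0,1]'
python3 -m pendant '[0,0,0.003,0,1,0,0,0,0,1]'
```

```text
t: 31.2
eef_pos: [566.7, -125.1, 55.4]
tcp_rot: [3.141, -0.001, -0.004]
ft_force: [0.6, -0.1, -1.9]
opening: 0.165
t: 31.45
eef_pos: [566.7, -125.3, 54.2]
tcp_rot: [3.141, -0.001, -0.005]
ft_force: [0.1, -0.6, 0.1]
opening: 0.168
```

```bash
python3 -m pendant '[0.03,-0.002,0.001,0,1,0.04,0,0,0,1,0.03,0,0,0,1,0.015,0,0,0,1,0.012,0,0,0,1,0.012,0,0,0,1,0,0,0,0,1]'
python3 - <<'E'
from h import *
im,s=snap('wrist','w20'); print(s['eef_pos'],s['tcp_rot'],s['ft_force'],s['opening'])
overlay(im,'wrist',s,[],(150,0,490,300),2,'o20')
E
```

```text
t: 32.33
eef_pos: [623.5, -124.7, 53.9]
tcp_rot: [3.141, -0.002, -0.005]
ft_force: [1.5, 0.3, 4.1]
opening: 0.166
[ 623.45450305 -124.69250785   53.92180599] [ 3.14113805e+00 -2.17845242e-03 -4.60992594e-03] [1.52351076 0.32150343 4.11008903] 0.1658895859142701
```

View pics/o20.png

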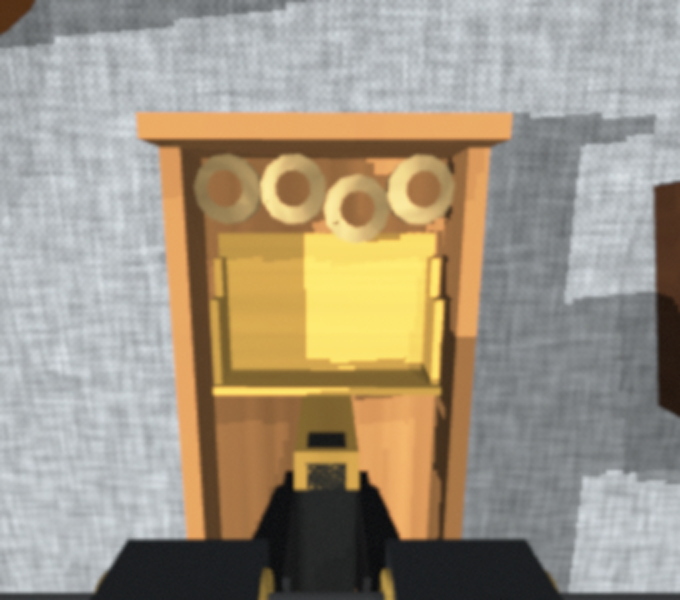

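```bash
python3 -m pendant '[0.012,0,0,0,1,0.012,0,0,0,1,0.012,0,0,0,1,0,0,0,0,1]'
python3 - <<'E'
from h import *
im,s=snap('wrist','w21'); print(s['eef_pos'],s['tcp_rot'],s['ft_force'],s['opening'])
overlay(im,'wrist',s,[],(150,0,490,300),2,'o21')
E
```

```text
t: 32.88
eef_pos: [637.3, -124.7, 54.0]
tcp_rot: [3.141, -0.001, -0.005]
ft_force: [-1.8, 0.7, 7.2]
opening: 0.166
[ 637.33362762 -124.69503844   53.96604653] [ 3.14134184e+00 -1.14448015e-03 -4.59295576e-03] [-1.80403348  0.73489978  7.20591414] 0.16648577377798224
```

View pics/o21.png

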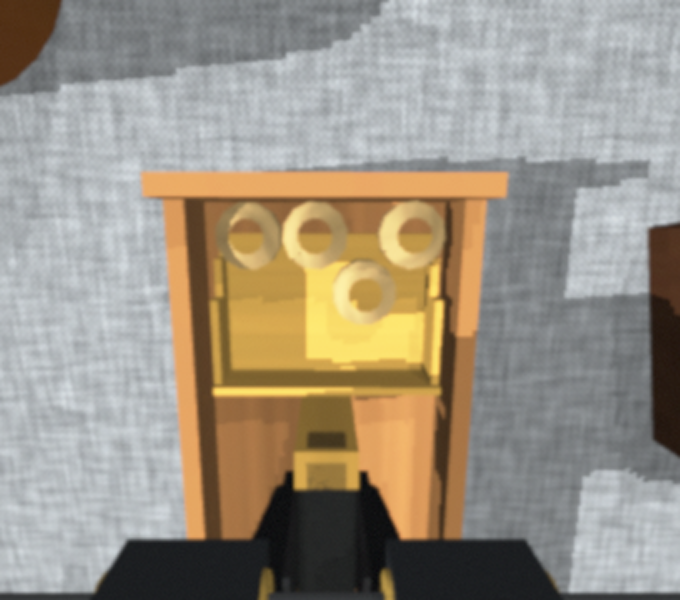

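```bash
python3 -m pendant '[0.012,0,0,0,1,0.01,0,0,0,1,0.006,0,0,0,1,0,0,0,0,1]'
python3 - <<'E'
from h import *
im,s=snap('wrist','w22'); print(s['eef_pos'],s['tcp_rot'],s['ft_force'],s['opening'])
overlay(im,'wrist',s,[],(150,0,490,300),2,'o22')
E
```

```text
t: 33.42
eef_pos: [647.6, -124.8, 54.0]
tcp_rot: [-3.142, 0.001, -0.005]
ft_force: [-6.0, -0.1, 9.7]
opening: 0.164
[ 647.58700885 -124.75493707   53.99694921] [-3.14157965e+00  8.06183712e-04 -4.68485359e-03] [-5.98031329 -0.05094951  9.70431284] 0.1641243184394052
```

View pics/o22.png

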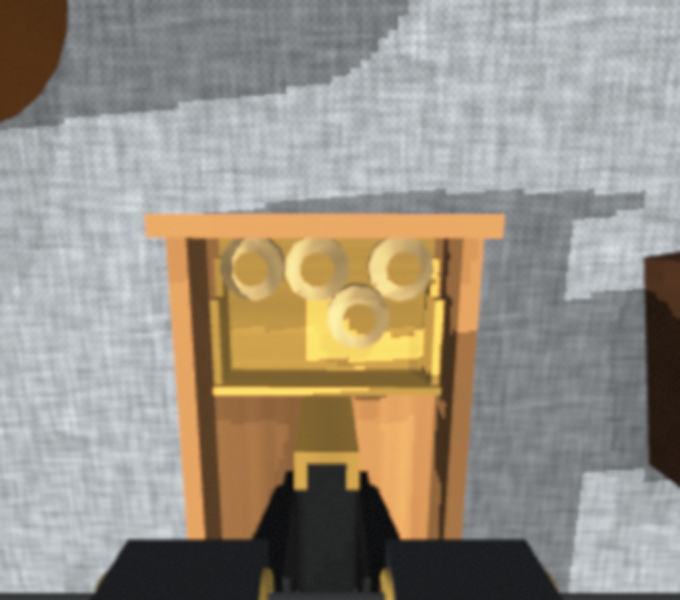

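```bash
python3 -m pendant '[-0.004,0,-0.002,0,1,-0.003,0,-0.008,0,1,-0.002,0,-0.015,0,1,0,0,-0.02,0,1,0,0,-0.03,0,1,0,0,-0.035,0,1,0,0,-0.035,0,1,0,0,-0.03,0,1,0,0,-0.02,0,1,0,0,-0.01,0,1]'
python3 - <<'E'
from h import *
im,s=snap('wrist','w23'); print(s['eef_pos'],s['tcp_rot'],s['ft_force'],s['opening'])
overlay(im,'wrist',s,[],(150,0,490,300),2,'o23')
E
```

```text
t: 34.72
eef_pos: [644.0, -124.8, 135.8]
tcp_rot: [3.142, -0.0, -0.005]
ft_force: [0.2, -0.5, -1.9]
opening: 0.168
[ 644.03324775 -124.76251869  135.7560194 ] [ 3.14151909e+00 -3.59447693e-04 -4.69220995e-03] [ 0.16413358 -0.45638032 -1.88082846] 0.16823548818188638
```

View pics/o23.png

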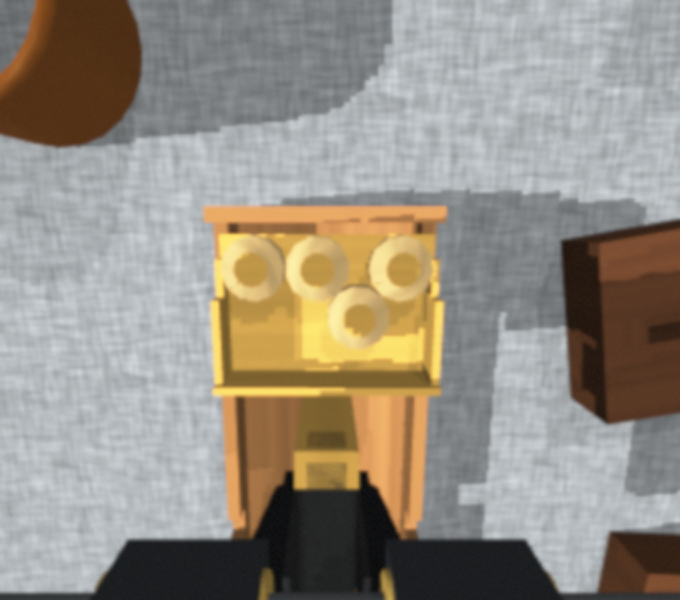

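```bash
python3 -m pendant '[-0.01,0,0,0,1,-0.02,0,0,0,1,-0.03,-0.01,0,0,1,-0.035,-0.02,0,0,1,-0.04,-0.03,0,0,1,-0.04,-0.04,0,0,1,-0.04,-0.05,0,0,1,-0.035,-0.06,0,0,1,-0.03,-0.07,0,0,1,-0.03,-0.07,0,0,1]'
python3 -m pendant '[-0.025,-0.07,0,0,1,-0.015,-0.07,0,0,1,-0.01,-0.07,0,0,1,-0.005,-0.07,0,0,1,0,-0.07,0,0,1,0,-0.07,0,0,1,0,-0.07,0,0,1,0,-0.07,0,0,1,0,-0.07,0,0,1,0,-0.07,0,0,1]'
python3 -m pendant '[0,-0.06,0,0,1,0,-0.05,0,0,1,0,-0.04,0,0,1,0,-0.03,0,0,1,0,-0.02,0,0,1,0,-0.01,0,0,1,0,0,0,0,1,0,0,0,0,1]'
python3 - <<'E'
from h import *
im,s=snap('wrist','w24'); print(s['eef_pos'],s['tcp_rot'],s['ft_force'],s['opening'],bowl('wrist',im,s))
snap('scene','s24'); print([(np.round(d['xyz']).tolist(),round(d['confidence'],2)) for d in env.landmark_of('bowl','scene')])
E
```

```text
t: 36.02
eef_pos: [519.4, 16.7, 135.3]
tcp_rot: [-3.142, -0.0, -0.005]
ft_force: [-0.4, -0.5, -3.4]
opening: 0.167
t: 37.28
eef_pos: [499.2, 296.6, 135.3]
tcp_rot: [3.142, 0.0, -0.005]
ft_force: [-0.3, -0.5, -2.4]
opening: 0.17
t: 38.28
eef_pos: [500.4, 379.6, 135.3]
tcp_rot: [3.141, 0.0, -0.005]
ft_force: [-0.4, 0.1, -2.2]
opening: 0.164
[500.44541726 379.55123399 135.26374497] [ 3.14144701e+00  5.96086054e-06 -5.02502241e-03] [-0.37652614  0.10337661 -2.1965742 ] 0.16404496153735942 (array([553.88361895, 382.75460042]), np.float64(2.516773823253743))
[([552.0, 380.0, 1.0], 0.58), ([552.0, 375.0, 86.0], 0.26)]
```

View pics/w24.png

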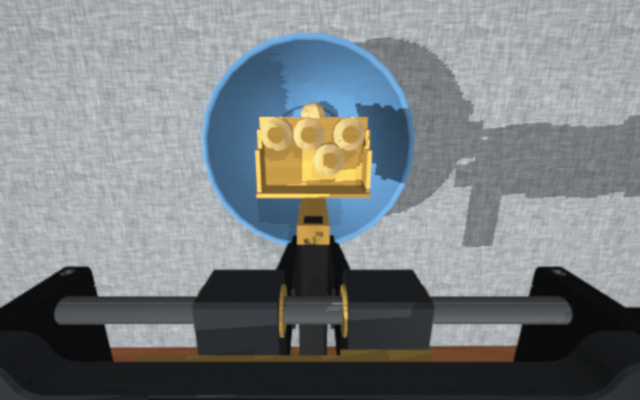

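Four beads are on the pan and the bowl hasn't moved. Lowering, then jerking back.

```bash
python3 -m pendant '[0,0,0.012,0,1,0,0,0.018,0,1,0,0,0.01,0,1,0,0,0,0,1,0,0,0,0,1,-0.15,0,0,0,1,0,0,0,0,1]'
python3 - <<'E'
from h import *
im,s=snap('wrist','w25'); print(s['eef_pos'],s['tcp_rot'],s['ft_force'],s['opening'])
E
```

```text
t: 39.3
eef_pos: [437.2, 380.0, 119.5]
tcp_rot: [3.141, 0.002, -0.003]
ft_force: [-0.3, -0.6, -1.5]
opening: 0.166
[437.22749057 379.9949604  119.48990179] [ 3.14063665e+00  1.69574844e-03 -2.90199267e-03] [-0.33795607 -0.60896019 -1.47772781] 0.16581149328559186
```

View pics/w25.png

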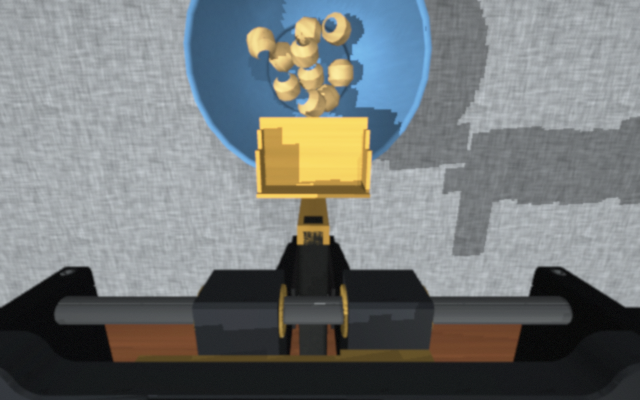

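```bash
python3 -m pendant '[0,0,-0.06,0,1,0.015,0.08,0,0,1,0.015,0.13,0,0,1,0.015,0.14,0,0,1,0.015,0.14,0,0,1,0.015,0.14,0,0,1,0.015,0.14,0,0,1,0.015,0.14,0,0,1,0.015,0.14,0,0,1,0.015,0.12,0,0,1]'
python3 -m pendant '[0.015,0.07,0,0,1,0.02,0.022,0,0,1,0,0,0,0,1,0,0,0,0,1]'
python3 - <<'E'
from h import *
im,s=snap('wrist','w26'); print(s['eef_pos'],s['tcp_rot'],s['ft_force'],s['opening'])
im2,_=snap('scene','s26')
cv2.imwrite('pics/c26.png',np.hstack([cv2.resize(im2[230:300,450:550,::-1],None,fx=4,fy=4),cv2.resize(im2[150:250,250:370,::-1],(400,280))]))
for t in ('bowl','bead11','divider'):print(t,[(np.round(d['xyz']).tolist(),round(d['confidence'],2)) for d in env.landmark_of(t,'scene')])
E
```

```text
t: 40.6
eef_pos: [493.1, -90.9, 143.7]
tcp_rot: [3.141, -0.002, -0.006]
ft_force: [0.6, 1.0, -1.2]
opening: 0.165
t: 41.1
eef_pos: [505.9, -124.0, 143.2]
tcp_rot: [-3.141, 0.0, -0.004]
ft_force: [0.5, 0.4, -1.7]
opening: 0.163
[ 505.94139576 -123.99648459  143.24671082] [-3.14142671e+00  1.58153290e-04 -3.74377787e-03] [ 0.50508473  0.39779975 -1.7394466 ] 0.16293104525082702
bowl [([554.0, 381.0, 1.0], 0.84)]
bead11 [([564.0, 372.0, 14.0], 0.6), ([562.0, 423.0, 26.0], 0.56), ([520.0, 384.0, 17.0], 0.52), ([541.0, 349.0, 11.0], 0.51), ([556.0, 382.0, 22.0], 0.51), ([581.0, 396.0, 12.0], 0.49), ([558.0, 417.0, 13.0], 0.47), ([547.0, 409.0, 18.0], 0.41), ([524.0, 380.0, 17.0], 0.39)]
divider [([416.0, -530.0, -5.0], 0.93), ([521.0, -357.0, 16.0], 0.55)]
```

View pics/w26.png

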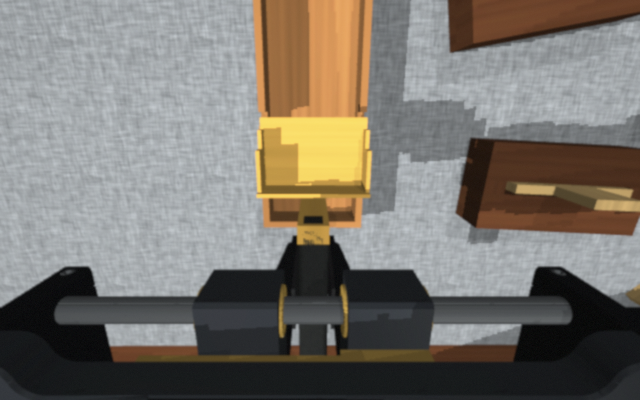

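View pics/c26.png

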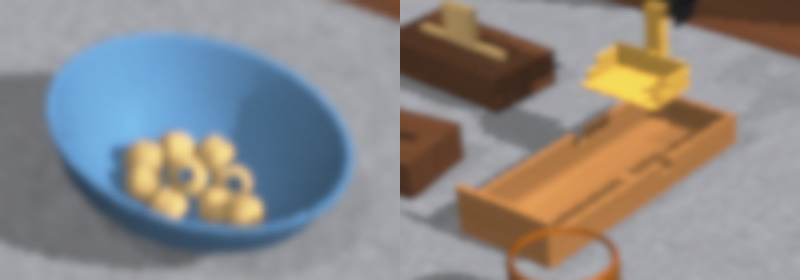

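```bash
python3 -m pendant '[0,0.001,0.06,0,1,0,0,0.08,0,1,0,0,0.05,0,1,0,0,0.02,0,1,0,0,0.009,0,1,0,0,0,0,1]'
python3 -m pendant '[0,0,0.003,0,1,0,0,0,0,1,0,0,0,0,1]'
```

```text
t: 42.1
eef_pos: [506.3, -125.3, 56.1]
tcp_rot: [3.141, -0.001, -0.005]
ft_force: [0.1, 0.4, -2.2]
opening: 0.169
t: 42.48
eef_pos: [506.1, -125.3, 54.7]
tcp_rot: [3.141, -0.0, -0.005]
ft_force: [0.2, -0.3, -1.8]
opening: 0.166
```

```bash
python3 -m pendant '[0,-0.002,0.002,0,1,0,0,0,0,1,0,0,0,0,1]'
python3 -m pendant '[0,0,0,0,0.3,0,0,0,0,0,0,0,0,0,-0.3,0,0,0,0,-0.3,0,0,0,0,-0.3,0,0,0,0,-0.3]'
python3 -m pendant '[0,0,-0.03,0,-0.3,0,0,-0.07,0,-0.3,0,0,-0.1,0,-0.3,0,0,-0.1,0,-0.3,0,0,-0.09,0,-0.3,0.06,0,0,0,-0.3,0.06,0,0,0,-0.3,0,0,0,0,-0.3]'
python3 - <<'E'
from h import *
im,s=snap('wrist','w27'); print(s['eef_pos'],s['tcp_rot'],s['ft_force'],s['opening'])
T=(607,-123.8,-0.008);S=(566.2,-125,-0.005)
segs=[xf(T,rect(-126,120,-47,47,36)),xf(T,rect(-120,120,-41,41,4)),xf(S,rect(-30,20,-37,37,4)),xf(S,rect(-140,-30,-8,8,83))]
overlay(im,'wrist',s,segs,(150,0,490,300),2,'o27',[(255,0,255)]*2+[(0,255,0)]*2)
E
```

```text
t: 42.85
eef_pos: [506.4, -124.6, 54.0]
tcp_rot: [3.141, -0.001, -0.005]
ft_force: [0.1, 0.4, 5.6]
opening: 0.167
t: 43.6
eef_pos: [506.0, -124.5, 53.6]
tcp_rot: [3.142, -0.0, -0.005]
ft_force: [0.6, -0.6, -0.0]
opening: 0.646
t: 44.6
eef_pos: [554.6, -124.7, 210.1]
tcp_rot: [3.141, -0.001, -0.004]
ft_force: [-0.1, -0.2, -0.6]
opening: 0.645
[ 554.59003355 -124.65852057  210.14090026] [ 3.14137896e+00 -7.56554601e-04 -4.19523938e-03] [-0.08421119 -0.2317254  -0.61184154] 0.645034570646407
```

View pics/o27.png

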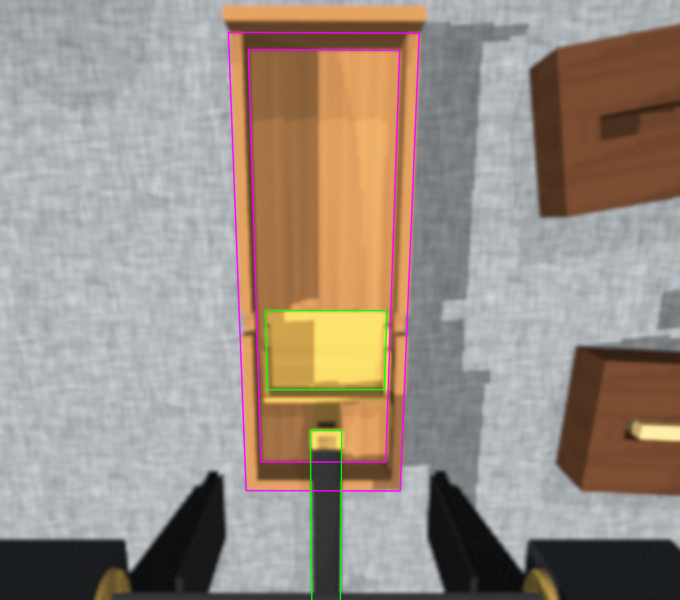

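Run:
```python
from h import *
im,s=snap('scene','s28'); 
print([(t,[(np.round(d['xyz']).tolist(),round(d['confidence'],2)) for d in env.landmark_of(t,'scene')]) for t in ('bowl','candle')])
im2,s=snap('side','d28'); print([(t,[(np.round(d['xyz']).tolist(),round(d['confidence'],2)) for d in env.landmark_of(t,'side')]) for t in ('scoop','divider','bead11')])
cv2.imwrite('pics/c28.png',np.vstack([im[140:310,160:560,::-1].repeat(2,0).repeat(2,1)[:300],im2[100:250,180:580,::-1].repeat(2,0).repeat(2,1)]))
```

```text
[('bowl', [([554.0, 382.0, -1.0], 0.59)]), ('candle', [])]
[('scoop', [([566.0, -126.0, 3.0], 0.86)]), ('divider', [([516.0, -356.0, 12.0], 0.52), ([568.0, -128.0, 4.0], 0.18)]), ('bead11', [([555.0, 385.0, 26.0], 0.49)])]
```

View pics/c28.png

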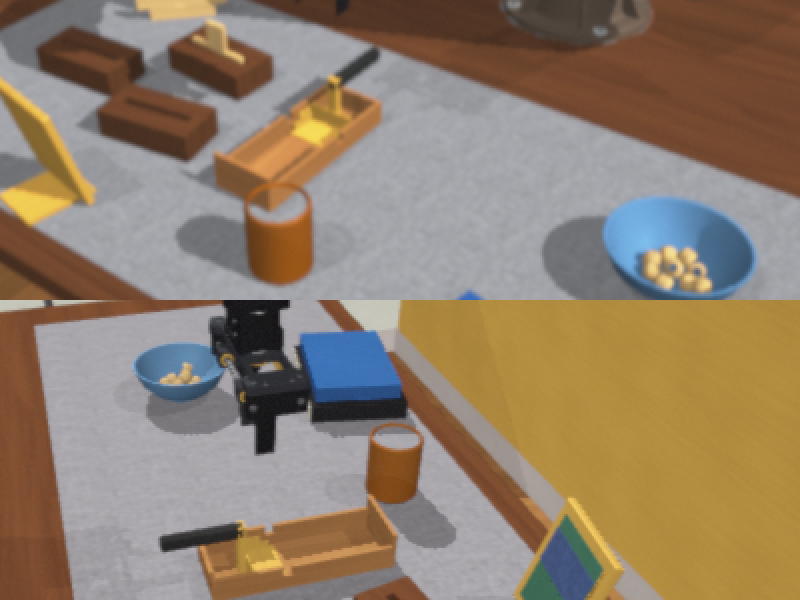

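View pics/d28.png

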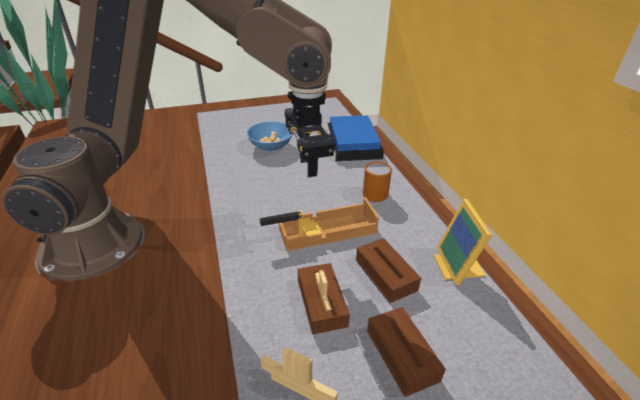

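```bash
python3 -m pendant '[0,0,0,0,-0.3,0,0,0,0,-0.3,0,0,0,0,-0.3,0,0,0,0,-0.3]'; python3 -c "
from cell import env; print(env.job_done())"
```

```text
t: 45.5
eef_pos: [554.0, -124.7, 209.6]
tcp_rot: [-3.142, -0.0, -0.005]
ft_force: [-0.2, -0.4, 0.1]
opening: 0.651
the job is handed in; nothing more can be done
None
```

I finished the job and handed it in at about 45 s of the 208 s; the hand-in gives no verdict.

**What I did:**
- **Divider:** I lifted the smaller divider out of the tray and set it in the slot of the holder nearest the base, then let go.
- **Beads:** I scooped ten beads in two loads (6 + 4). Each load went into the bowl with one quick pull-back of the level scoop.
- **Scoop:** I laid it on the tray floor with its handle over the near end, released it and moved the arm clear.

**Last checks:**
- **Divider:** the reading put its foot at (516, -356, 12) mm. The slot floor is at about (520, -354, 14).
- **Scoop:** it read (566, -126, 3) mm, about 40 mm short of the tray's centre lengthwise and 2 mm off sideways. The overlay on the picture matched it lying flat and straight.
- **Beads:** the tray looked empty and I saw no bead on the table. The wrist picture after the second load showed ten in the bowl, as many as I had counted in the tray.
- **Bowl and candle:** the bowl was upright and not noticeably moved, at about (554, 382) mm. The candle looked untouched, though the candle detector found nothing in the last scene picture, so I judged that by eye.

Two readings fell short. The bead detector gave nine hits (not ten) in the scene view after the second load and one in the last side view, so the bead count rests on the pictures. The divider met 37 N as it reached the slot floor, a little before my estimate said it should; after I let go, it matched the fully home outline.

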